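# Shake stone chips over a tray and blow them clean

## Task

Pick up the steel shaker and shake all eight stone chips out of it over the tray, spread evenly so that each of the tray's three bays gets at least two, then stand the empty shaker back upright on its cork mat. Then slide the tray along the table, without lifting it, until its end lies square against the stop bar and roughly centred on it, and at last squeeze the blow gun's trigger fully, keep it squeezed for half a second, and let it go. Leave the other things on the table where they are.

Things in the scene. Friction and masses are not known exactly. Their poses are not given: they have to be found in the camera images.
- mat: the cork mat that the shaker stands on: flat rectangle 170 x 120 mm, 6 mm thick, fixed to the table. Origin: centre of its underside (on the table); x along its 170 mm length, y along its width, z up
- shaker: loose sheet-steel box open at the top and the -x end (the mouth), 160 g, holding the chips, on the mat at the start. 118 mm long (x -66 to 52), 56 wide (y, grip here), 50 tall; mouth 50 wide, 25 high, no lip. Its humped floor (slopes 0.2 rad at both ends) lets the chips go row by row as the mouth is tipped down, some 20 to 45 degrees. Origin: on the underside. Grip at x = 0, 30 mm above it
- spout (a point): the outer edge of the shaker's mouth, at its floor: (-66, 0, 5) mm in the shaker's frame, same axes
- chip0: one of eight alike pale stone chips, a rounded block 18 x 15 x 12 mm, 10 g, loose in the shaker at the start. Origin: its centre; x along the 18, y the 15, z the 12 mm
- chip1: one of eight alike pale stone chips, a rounded block 18 x 15 x 12 mm, 10 g, loose in the shaker at the start. Origin: its centre; x along the 18, y the 15, z the 12 mm
- chip2: one of eight alike pale stone chips, a rounded block 18 x 15 x 12 mm, 10 g, loose in the shaker at the start. Origin: its centre; x along the 18, y the 15, z the 12 mm
- chip3: one of eight alike pale stone chips, a rounded block 18 x 15 x 12 mm, 10 g, loose in the shaker at the start. Origin: its centre; x along the 18, y the 15, z the 12 mm
- chip4: one of eight alike pale stone chips, a rounded block 18 x 15 x 12 mm, 10 g, loose in the shaker at the start. Origin: its centre; x along the 18, y the 15, z the 12 mm
- chip5: one of eight alike pale stone chips, a rounded block 18 x 15 x 12 mm, 10 g, loose in the shaker at the start. Origin: its centre; x along the 18, y the 15, z the 12 mm
- chip6: one of eight alike pale stone chips, a rounded block 18 x 15 x 12 mm, 10 g, loose in the shaker at the start. Origin: its centre; x along the 18, y the 15, z the 12 mm
- chip7: one of eight alike pale stone chips, a rounded block 18 x 15 x 12 mm, 10 g, loose in the shaker at the start. Origin: its centre; x along the 18, y the 15, z the 12 mm
- tray: open plywood tray, loose, 0.5 kg: outside 140 (x) x 240 (y) x 26 mm high, walls and floor 6 mm; two low cross walls, 4 mm thick at y = -38 and +38 mm, 19 mm high above the table, part it into three equal bays side by side along y, centred at y = -76, 0 and +76 mm. Origin: centre of its underside; z up
- station: fixed blowing place: dark wooden stop bar 150 mm long (x), 16 thick, 30 high, and behind it (-y) an air blow gun clamped upside down on a stand, its thin nozzle reaching 60 mm past the bar's face at 95 to 120 mm height. Origin: on the table at the middle of the bar's tray-side face, which looks to +y; x along the bar, z up
- dock (a point): where the tray's origin is when the tray lies home, its 140 mm end flat against the stop bar and centred on it: on the table, 120 mm in +y from the bar's face; axes as the station's (tray home: its x and y along the dock's)
- grip (a point): where to put the TCP to squeeze the gun from above along the station's y: midway between the back of the fixed black grip and the front of the squeezed trigger, 185 mm above the table; station's axes. The grip, 28 (x) x 22 mm (y), stands up to 215 mm above the table, its back 18 mm to -y of this point; the front of the trigger is 32 mm to +y at rest, 18 mm when squeezed
- trigger_pad (a point): point on the front (+y) face of the trigger, an upright black bar 16 mm wide (x), 8 mm thick and 80 mm tall, 57 mm above its hinge, 185 mm above the table at rest; moves with the trigger
- trigger (a joint): angle of the sprung trigger: 0 rad released (upright), 0.25 fully squeezed towards the grip; hinged at its foot, 128 mm above the table, about the station's x axis; it swings to the station's -y and springs back; about 7 N at the pad
- stack: bystander: fixed stack of three flat pale stones, 76 mm wide, 48 mm high. Origin: centre of its underside
- pile: bystander: fixed pile of four flat pale stones, 68 mm wide, 64 mm high. Origin: centre of its underside
- pebble: bystander: one loose flat round stone, 68 mm wide, 16 mm high. Origin: centre of its underside
- cup: bystander: loose plastic cup, 72 mm wide, 85 mm tall. Origin: centre of its underside
- brush: bystander: loose hand brush lying on the table, along its x. Origin: middle of its underside
- scraper: bystander: loose flat scraper lying on the table, along its x. Origin: middle of its underside
There are look-alikes about, which are no part of the job. Leave any orange look-alike of the shaker alone.

How it is judged:
On the way, in this order (a step that is already met when the one before it is completed fails the run):
1. the shaker is lifted off its mat and over the tray (z of shaker in the frame of mat above 0.04 m and horizontal distance between spout and tray below 0.14 m), for 0.1 s.
2. all eight chips lie in the tray, at least two in each bay (x of chip0 in the frame of tray between -0.066 and 0.066 m and y of chip0 in the frame of tray between -0.116 and 0.116 m and z of each of chip0, chip1, chip2, chip3, chip4, chip5, chip6, chip7 in the frame of tray below 0.03 m and x of chip1 in the frame of tray between -0.066 and 0.066 m and y of chip1 in the frame of tray between -0.116 and 0.116 m and x of chip2 in the frame of tray between -0.066 and 0.066 m and y of chip2 in the frame of tray between -0.116 and 0.116 m and x of chip3 in the frame of tray between -0.066 and 0.066 m and y of chip3 in the frame of tray between -0.116 and 0.116 m and x of chip4 in the frame of tray between -0.066 and 0.066 m and y of chip4 in the frame of tray between -0.116 and 0.116 m and x of chip5 in the frame of tray between -0.066 and 0.066 m and y of chip5 in the frame of tray between -0.116 and 0.116 m and x of chip6 in the frame of tray between -0.066 and 0.066 m and y of chip6 in the frame of tray between -0.116 and 0.116 m and x of chip7 in the frame of tray between -0.066 and 0.066 m and y of chip7 in the frame of tray between -0.116 and 0.116 m and (((y of chip0 in the frame of tray above 0.038 m or y of chip2 in the frame of tray above 0.038 m or y of chip4 in the frame of tray above 0.038 m or y of chip6 in the frame of tray above 0.038 m) and (y of chip1 in the frame of tray above 0.038 m or y of chip3 in the frame of tray above 0.038 m or y of chip5 in the frame of tray above 0.038 m or y of chip7 in the frame of tray above 0.038 m)) or ((y of chip0 in the frame of tray above 0.038 m or y of chip1 in the frame of tray above 0.038 m or y of chip4 in the frame of tray above 0.038 m or y of chip5 in the frame of tray above 0.038 m) and (y of chip2 in the frame of tray above 0.038 m or y of chip3 in the frame of tray above 0.038 m or y of chip6 in the frame of tray above 0.038 m or y of chip7 in the frame of tray above 0.038 m)) or ((y of chip0 in the frame of tray above 0.038 m or y of chip1 in the frame of tray above 0.038 m or y of chip2 in the frame of tray above 0.038 m or y of chip3 in the frame of tray above 0.038 m) and (y of chip4 in the frame of tray above 0.038 m or y of chip5 in the frame of tray above 0.038 m or y of chip6 in the frame of tray above 0.038 m or y of chip7 in the frame of tray above 0.038 m))) and (((y of chip0 in the frame of tray between -0.038 and 0.038 m or y of chip2 in the frame of tray between -0.038 and 0.038 m or y of chip4 in the frame of tray between -0.038 and 0.038 m or y of chip6 in the frame of tray between -0.038 and 0.038 m) and (y of chip1 in the frame of tray between -0.038 and 0.038 m or y of chip3 in the frame of tray between -0.038 and 0.038 m or y of chip5 in the frame of tray between -0.038 and 0.038 m or y of chip7 in the frame of tray between -0.038 and 0.038 m)) or ((y of chip0 in the frame of tray between -0.038 and 0.038 m or y of chip1 in the frame of tray between -0.038 and 0.038 m or y of chip4 in the frame of tray between -0.038 and 0.038 m or y of chip5 in the frame of tray between -0.038 and 0.038 m) and (y of chip2 in the frame of tray between -0.038 and 0.038 m or y of chip3 in the frame of tray between -0.038 and 0.038 m or y of chip6 in the frame of tray between -0.038 and 0.038 m or y of chip7 in the frame of tray between -0.038 and 0.038 m)) or ((y of chip0 in the frame of tray between -0.038 and 0.038 m or y of chip1 in the frame of tray between -0.038 and 0.038 m or y of chip2 in the frame of tray between -0.038 and 0.038 m or y of chip3 in the frame of tray between -0.038 and 0.038 m) and (y of chip4 in the frame of tray between -0.038 and 0.038 m or y of chip5 in the frame of tray between -0.038 and 0.038 m or y of chip6 in the frame of tray between -0.038 and 0.038 m or y of chip7 in the frame of tray between -0.038 and 0.038 m))) and (((y of chip0 in the frame of tray below -0.038 m or y of chip2 in the frame of tray below -0.038 m or y of chip4 in the frame of tray below -0.038 m or y of chip6 in the frame of tray below -0.038 m) and (y of chip1 in the frame of tray below -0.038 m or y of chip3 in the frame of tray below -0.038 m or y of chip5 in the frame of tray below -0.038 m or y of chip7 in the frame of tray below -0.038 m)) or ((y of chip0 in the frame of tray below -0.038 m or y of chip1 in the frame of tray below -0.038 m or y of chip4 in the frame of tray below -0.038 m or y of chip5 in the frame of tray below -0.038 m) and (y of chip2 in the frame of tray below -0.038 m or y of chip3 in the frame of tray below -0.038 m or y of chip6 in the frame of tray below -0.038 m or y of chip7 in the frame of tray below -0.038 m)) or ((y of chip0 in the frame of tray below -0.038 m or y of chip1 in the frame of tray below -0.038 m or y of chip2 in the frame of tray below -0.038 m or y of chip3 in the frame of tray below -0.038 m) and (y of chip4 in the frame of tray below -0.038 m or y of chip5 in the frame of tray below -0.038 m or y of chip6 in the frame of tray below -0.038 m or y of chip7 in the frame of tray below -0.038 m)))), for 0.2 s.
3. the shaker stands upright on its mat, let go (x of shaker in the frame of mat between -0.07 and 0.07 m and y of shaker in the frame of mat between -0.05 and 0.05 m and z of shaker in the frame of mat below 0.012 m and angle between shaker's own z axis and vertical below 0.1 rad and linear speed of shaker below 0.02 m/s and contact force between the fingers and shaker below 0.1 N), for 0.2 s.
4. the tray lies square against the stop bar, roughly centred on it (x of tray in the frame of dock between -0.03 and 0.03 m and y of tray in the frame of dock below 0.012 m and angle between the x axis of tray and the x axis of dock, either way round below 0.09 rad), for 0.2 s.
5. the trigger is squeezed fully and held (all of step 4 and value of joint trigger above 0.2 rad), for 0.3 s.
6. the trigger is let go (value of joint trigger below 0.05 rad), for 0.2 s.
At the end, for the whole second after the job is handed in: all chips in the tray, two or more per bay; shaker upright, let go and at rest on the mat (origin within 70 mm along and 50 mm across of its middle); tray against the stop bar (gap under 12 mm, square within 0.09 rad, centred within 30 mm); trigger sprung back (under 0.05 rad) (all of step 2 and all of step 3 and all of step 4 and value of joint trigger below 0.05 rad and linear speed of tray below 0.01 m/s); the robot touches nothing.
It fails at once if a loose bystander (pebble, cup, brush, scraper) is moved by more than 30 mm (distance of any of pebble, cup, brush, scraper from where it was at the start of the episode above 0.03 m).
It fails at once if the tray is lifted or tipped (height (world z) of tray above 0.015 m or angle between tray's own z axis and vertical above 0.15 rad).
It also fails if it takes over 72 s, if anything falls off the work surface, if the arm or the gripper's body presses on something with over 40 N, if the wrist force passes 120 N, or if a joint passes its speed limit or range.

## Robot

A 6-joint arm with a two-finger parallel gripper is mounted at the origin on the work surface. World frame = base frame: x ahead of the robot, y to its left, z up, the work surface at z = 0. Lengths are in m, angles in rad, forces in N, time in s.
With the tool pointing down it reaches from about 0.425 to 0.95 m from the base axis. Payload 3.5 kg.
Tool frame: the origin (TCP) lies between the finger pads, 19 mm behind the fingertips; this is the grasp point; z points along the fingers, y is the line along which they close (so a half turn about z gives the same grasp; the last joint's range is limited). The gripper opens to 85 mm and grips with 20 to 120 N. Pads are 22 mm wide; open, the fingers measure 114 mm over their backs; the gripper's body (76 mm by 85 mm) begins 54 mm behind the grasp point. The pads swing forward as they close: fully open they stand 13 mm farther back than shut.
Start: joints at [-1.264, 0.286, 1.577, -0, 1.279, -0.15], TCP at [0.298, -0.606, 0.25] pointing down, gripper open.
Joint ranges: [-2.77, 2.77], [-0.9, 2.22], [0.21, 2.48], [-1.53, 4.67], [0.24, 2.81], [-2.84, 2.84]. Speed limits (rad/s): [2.79, 2.79, 3.14, 3.14, 3.14, 3.14].

## Interface

Orientations are given as a unit quaternion [x, y, z, w].
In Python, from plant import ctrl gives the robot as it stands.
- The arm moves only by the tool move_arm, never from a script. Its argument "plan" is a list of rows, each an object of numbers: "x", "y", "z": the shift along the tool's x, y, z in m; "yaw": the turn about the tool's z in rad; "fingers": the closure, from 0 (fully open) to 1 (shut). In form: [{"x": .., "y": .., "z": .., "yaw": .., "fingers": ..}, ...]. A call has 1 to 5 rows; each row is the pose to reach, as a shift and turn from the pose commanded when the call began, along the tool's axes at that moment; what a row does not reach only later rows make up. A row lasts 1/10 s, in which the tool goes at most 50 mm and 8.59 degrees, less where a joint would pass 70% of its speed; a pose out of reach is approached as far as the arm can. A call with a gripper value outside its range is refused whole. The fingers move at their own pace and stop on an object; "force" is the grip in N (left out, the last holds). Time passes only in rows, so rows that repeat a pose let the fingers close. It gives the time, the measured TCP pose, the force, the opening and the grip force at its end, in the units of the state.
- ctrl.get_state(): the state, without advancing time (a new reading comes with each control period).
- ctrl.read_camera(name): name is "side" or "top"; returns the picture (480x640x3 uint8, red, green, blue); there is no depth.
- ctrl.camera_model(name): a dict with "intrinsics" (3x3 intrinsics, pixels), "cam_to_world" (4x4, takes a point from camera to world coordinates). Camera axes: x right, y up, looking along -z (the intrinsics and any distortion apply to the point x, -y, -z); pixel columns grow to the right and rows downward; lengths in m; the calibration is good to about 2 mm. A picture is of the moment at which its call begins. camera_model takes no time and is no camera call.
- ctrl.sign_off(): hands the job in; it is judged then, once.
The state is a dict: "time": time; "qpos": joint angles; "dq": joint speeds; "joint_efforts": joint torques, N m; "eef_pos": TCP position; "tcp_rot": TCP orientation; "contact_force": force on the tool from outside, world axes, zero at the start; "wrist_torque": the same for the moment, N m; "opening": opening from 0.0 (shut) to 1.0 (fully open); "finger_force": force on a finger pad.
Only numpy, scipy, OpenCV 4.12 (cv2) and the standard library are available. Lean on these libraries where they do the work, as an engineer would, in place of code of your own. Each camera call takes 0.05 s, during which the arm holds its last target. There are 200 camera calls.

## Working session

There is one attempt and no reset: what is moved stays moved. The work goes in short steps, Python scripts to look and compute and a tool call to move; the robot and the scene stay as the last step left them, time stands still between calls to the robot, and variables do not carry over. Pictures are saved under pics/ and viewed, at most 10 in all, crops included, and the job is handed in when it is done.

Besides the shell and the picture viewer there is one more tool, called as name(argument=value, ...) on one line, values as JSON. move_arm: Moves the arm, as the interface text tells. Its arguments: {"type":"object","properties":{"plan":{"type":"array"},"force":{"type":"number"}},"required":["plan"]}

```bash
ls; mkdir -p pics; cat > h.py <<'E'
import numpy as np, cv2
from plant import ctrl
from scipy.spatial.transform import Rotation as R
def ray(name,u,v):
    m=ctrl.camera_model(name);K=np.array(m["intrinsics"]);T=np.array(m["cam_to_world"])
    d=np.linalg.inv(K)@[u,v,1.];d=T[:3,:3]@(d*[1,-1,-1]);return T[:3,3],d
def pt(name,u,v,z=0):
    o,d=ray(name,u,v);return o+d*(z-o[2])/d[2]
def px(name,p):
    m=ctrl.camera_model(name);K=np.array(m["intrinsics"]);T=np.array(m["cam_to_world"])
    c=T[:3,:3].T@(np.array(p)-T[:3,3]);c=K@(c*[1,-1,-1]);return c[:2]/c[2]
def shot(name,f,crop=None,s=1):
    im=ctrl.read_camera(name)[:,:,::-1]
    if crop: a,b,c,d=crop;im=im[b:d,a:c]
    if s!=1: im=cv2.resize(im,None,fx=s,fy=s,interpolation=cv2.INTER_CUBIC)
    cv2.imwrite('pics/'+f,im)
E
python3 - <<'E'
from h import *
shot('top','t0.png');shot('side','s0.png')
for n in('top','side'):print(n,ctrl.camera_model(n))
print(ctrl.get_state())
E
```

```text
pics
top {'intrinsics': array([[533.13419139,   0.        , 318.41253804],
       [  0.        , 533.13419139, 237.27300544],
       [  0.        ,   0.        ,   1.        ]]), 'cam_to_world': array([[-0.01769555,  0.99740756, -0.0697497 ,  0.44933046],
       [-0.99970963, -0.01879129, -0.01508486,  0.03324878],
       [-0.01635644,  0.06946251,  0.99745046,  1.47049769],
       [ 0.        ,  0.        ,  0.        ,  1.        ]])}
side {'intrinsics': array([[461.03529362,   0.        , 318.13526823],
       [  0.        , 461.03529362, 238.48088286],
       [  0.        ,   0.        ,   1.        ]]), 'cam_to_world': array([[-0.96327652,  0.21666743, -0.1585988 ,  0.34732224],
       [-0.26816049, -0.74608618,  0.60946318,  0.76135663],
       [ 0.01372245,  0.6296115 ,  0.77678894,  1.03589604],
       [ 0.        ,  0.        ,  0.        ,  1.        ]])}
{'time': 0.1, 'qpos': array([-1.26400284e+00,  2.87149924e-01,  1.57801557e+00,  5.58956212e-07,
        1.27859780e+00, -1.50005418e-01]), 'dq': array([-0.00058503, -0.00152593, -0.00154846, -0.0009545 ,  0.0017957 ,
       -0.00099539]), 'joint_efforts': array([ 5.01962986e-04, -4.07298803e+01, -2.93698400e+01, -1.77957477e-04,
        3.40641483e-03, -4.64250888e-06]), 'eef_pos': array([ 0.29758374, -0.60525309,  0.24874501]), 'tcp_rot': array([ 9.74029481e-01,  2.26418623e-01, -8.47289026e-05, -1.08200933e-03]), 'contact_force': array([-0.23402908, -0.02689396,  0.54912171]), 'wrist_torque': array([ 0.02686044, -0.01433984, -0.01561897]), 'finger_force': 0.0, 'opening': 1.001424884953929}
```

View pics/t0.png

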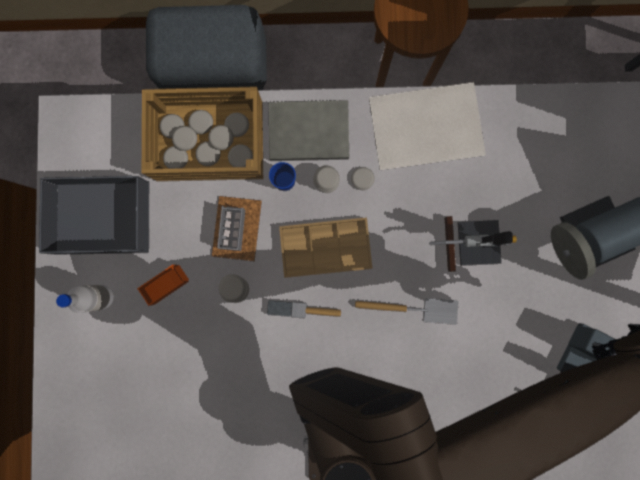

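View pics/s0.png

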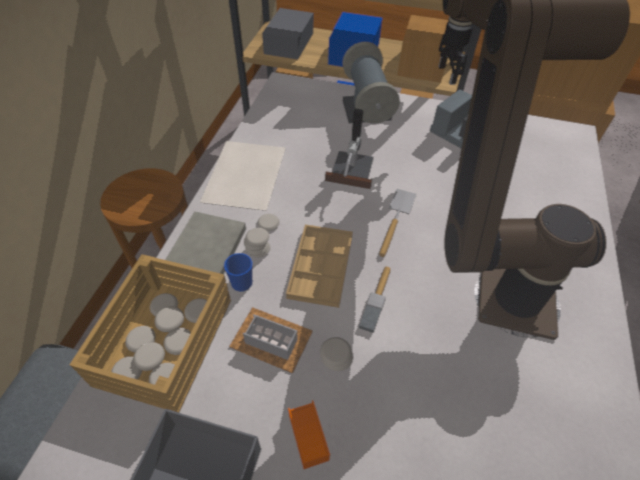

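Both pictures are clear. Candidates for the shaker:
- The grey steel box on the cork mat, top (230,228) / side (272,337).
- The orange box, top (163,285) / side (308,434), which is the decoy.
- The dark grey bin, top (93,215), which is far too big.

I choose the steel box on the cork. The tray is at top (325,247), with the stop bar at (450,244) and the gun at (490,240). Next is one close composite crop to check the choice.

```bash
python3 - <<'E'
from h import *
t=cv2.imread('pics/t0.png');s=cv2.imread('pics/s0.png')
rs=lambda i,w,h:cv2.resize(i,(w,h),interpolation=cv2.INTER_CUBIC)
a=rs(t[190:265,205:270],260,300); b=rs(t[205:285,270:380],412,300)
c=rs(s[300:375,225:315],360,300); d=rs(t[205:280,435:525],360,300)
r1=np.hstack([a,b]);r2=np.hstack([c,d])
w=max(r1.shape[1],r2.shape[1]);p=lambda i:cv2.copyMakeBorder(i,0,0,0,w-i.shape[1],0)
cv2.imwrite('pics/c0.png',np.vstack([p(r1),p(r2)]))
E
```

```text
(no output)
```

View pics/c0.png

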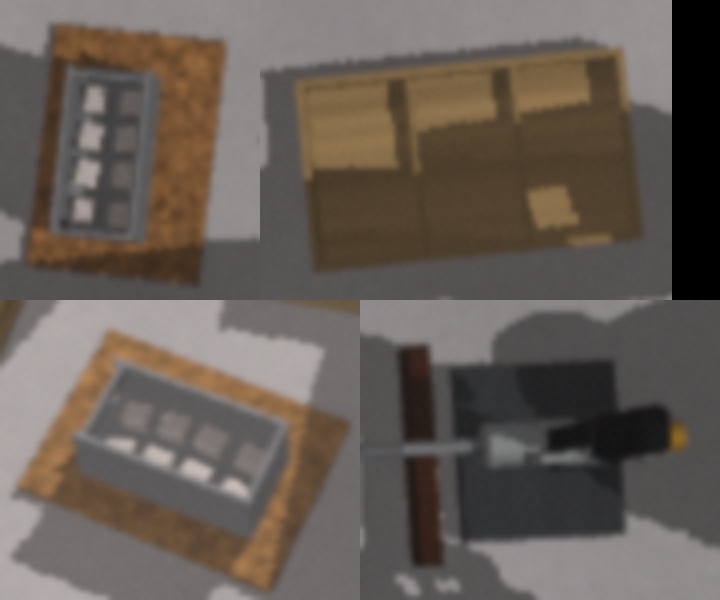

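The crop confirms the steel, open-topped shaker with 8 chips (2 columns by 4) on the cork mat. Its long axis runs near world x. Next I work out the poses and which end the mouth is on.

```bash
python3 - <<'E'
from h import *
P=lambda l,z:np.array([pt('top',u,v,z)[:2] for u,v in l])
a=lambda l:[(205+x/4,190+y/4) for x,y in l]
f=lambda n,c:print(n,(c*1000).round().tolist(),'mean',(c.mean(0)*1000).round(),[round(float(np.degrees(np.arctan2(*(c[j]-c[i])[::-1]))),1) for i,j in((0,1),(1,2),(2,3),(3,0))],[round(float(np.linalg.norm(c[j]-c[i])*1000)) for i,j in((0,1),(1,2),(2,3),(3,0))])
f('mat',P(a([(52,25),(225,42),(195,283),(28,262)]),.006))
f('shaker rim',P(a([(68,68),(158,72),(140,240),(50,235)]),.056))
f('tray',P([(280.1,226.3),(366.7,217.8),(372,268.5),(284.7,277)],.026))
f('bar',P([(445.5,216.5),(452.5,216.5),(455.3,270.8),(448.3,271.3)],.03))
for n,p,z in(('stack',(362,178),.048),('pile',(327,180),.064),('cup',(283,177),.085),('pebble',(233,289),.016),('brushL',(266,305),.01),('brushR',(340,313),.01),('scrL',(357,306),.01),('scrR',(458,312),.005),('grip',(501,239),.215),('orange',(514,239),.21)):print(n,(pt('top',*p,z)*1000).round())
s=cv2.imread('pics/s0.png')[310:370,235:310];t=cv2.imread('pics/t0.png')[200:260,205:260]
g=lambda i,w:cv2.convertScaleAbs(cv2.resize(i,(w,560),interpolation=cv2.INTER_CUBIC),alpha=1.6,beta=10)
cv2.imwrite('pics/c1.png',g(s,700))
E
```

```text
mat [[671.0, 332.0], [657.0, 212.0], [490.0, 234.0], [507.0, 350.0]] mean [581. 282.] [-96.8, 172.3, 81.8, -6.0] [121, 168, 116, 165]
shaker rim [[634.0, 311.0], [630.0, 251.0], [518.0, 264.0], [523.0, 324.0]] mean [576. 288.] [-93.7, 173.4, 85.8, -6.4] [61, 113, 60, 112]
tray [[582.0, 159.0], [601.0, -77.0], [463.0, -88.0], [444.0, 148.0]] mean [523.  35.] [-85.5, -175.4, 94.5, 4.4] [237, 138, 237, 138]
bar [[600.0, -290.0], [600.0, -309.0], [453.0, -311.0], [452.0, -292.0]] mean [ 526. -300.] [-91.1, -179.1, 93.1, 0.9] [19, 147, 19, 148]
stack [707. -65.  48.]
pile [700.  29.  64.]
cup [707. 144.  85.]
pebble [414. 290.  16.]
brushL [369. 202.  10.]
brushR [344.   0.  10.]
scrL [362. -46.  10.]
scrR [ 341. -320.    5.]
grip [ 525. -376.  215.]
orange [ 525. -408.  210.]
```

View pics/c1.png

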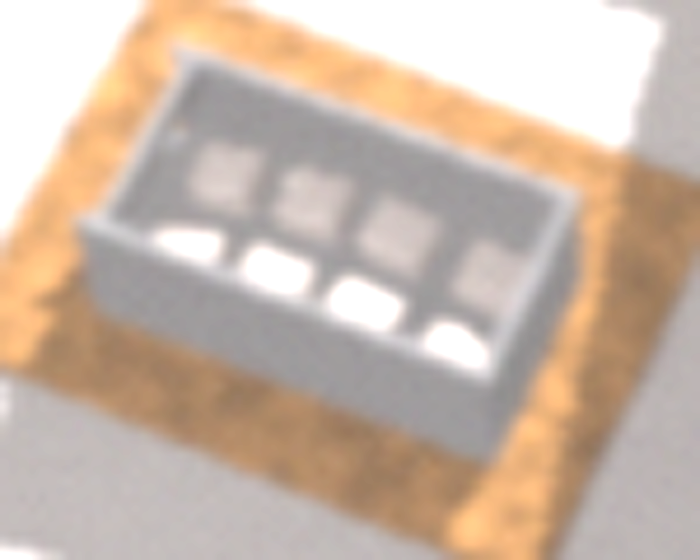

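The near (world −x) end has a full wall. At the far end a light spot shows through the opening at crop (180,130), so the mouth faces world +x. The shaker's origin is near (0.569, 0.289). First I start the move towards it and turn the fingers across the shaker.

move_arm(plan=[{"x": 0.03,"y": -0.039,"z": 0,"yaw": 0.15,"fingers": 0},{"x": 0.06,"y": -0.078,"z": 0,"yaw": 0.3,"fingers": 0},{"x": 0.09,"y": -0.117,"z": 0,"yaw": 0.45,"fingers": 0},{"x": 0.12,"y": -0.156,"z": 0,"yaw": 0.57,"fingers": 0},{"x": 0.15,"y": -0.195,"z": 0,"yaw": 0.57,"fingers": 0}], force=20)

```text
time: 0.6
eef_pos: [0.3462, -0.3624, 0.2493]
tcp_rot: [0.998, -0.058, -0.0, -0.0]
contact_force: [-0.1, -0.1, 0.7]
opening: 0.995
finger_force: 0.0
```

move_arm(plan=[{"x": 0.01,"y": -0.05,"z": 0,"yaw": 0,"fingers": 0},{"x": 0.02,"y": -0.1,"z": 0,"yaw": 0,"fingers": 0},{"x": 0.02,"y": -0.15,"z": 0,"yaw": 0,"fingers": 0},{"x": 0.02,"y": -0.2,"z": 0,"yaw": 0,"fingers": 0},{"x": 0.02,"y": -0.25,"z": 0,"yaw": 0,"fingers": 0}])

```text
time: 1.1
eef_pos: [0.3938, -0.1183, 0.2497]
tcp_rot: [0.998, -0.057, -0.0, -0.0]
contact_force: [1.2, 0.7, -0.9]
opening: 1.0
finger_force: 0.0
```

move_arm(plan=[{"x": 0.0,"y": -0.05,"z": 0,"yaw": 0,"fingers": 0},{"x": -0.02,"y": -0.1,"z": 0,"yaw": 0,"fingers": 0},{"x": -0.06,"y": -0.12,"z": 0,"yaw": 0,"fingers": 0},{"x": -0.1,"y": -0.12,"z": 0,"yaw": 0,"fingers": 0},{"x": -0.1,"y": -0.12,"z": 0,"yaw": 0,"fingers": 0}])

```text
time: 1.6
eef_pos: [0.3054, 0.0117, 0.2495]
tcp_rot: [0.998, -0.055, 0.001, 0.0]
contact_force: [0.2, 0.6, 0.5]
opening: 0.996
finger_force: 0.0
```

move_arm(plan=[{"x": -0.05,"y": 0,"z": 0,"yaw": 0,"fingers": 0},{"x": -0.1,"y": 0,"z": 0,"yaw": 0,"fingers": 0},{"x": -0.15,"y": 0,"z": 0,"yaw": 0,"fingers": 0},{"x": -0.15,"y": 0,"z": 0,"yaw": 0,"fingers": 0}])

```text
time: 2.0
eef_pos: [0.2379, 0.0368, 0.2559]
tcp_rot: [0.998, -0.057, -0.016, 0.003]
contact_force: [-1.0, -0.7, -1.2]
opening: 0.999
finger_force: 0.0
```

```bash
python3 - <<'E'
from h import *
s=ctrl.get_state();print(s['qpos'].round(3),s['eef_pos'],s['tcp_rot'].round(3),s['time'])
E
```

```text
[-0.266 -0.894  2.484 -0.013  1.581  1.419] [0.23793982 0.03678164 0.25589753] [ 0.998 -0.057 -0.016  0.003] 2.0
```

move_arm(plan=[{"x": 0.04,"y": 0,"z": 0,"yaw": 0,"fingers": 0},{"x": 0.04,"y": 0,"z": 0,"yaw": 0,"fingers": 0}])

```text
time: 2.2
eef_pos: [0.2794, 0.0318, 0.2532]
tcp_rot: [0.998, -0.056, -0.018, 0.003]
contact_force: [-0.5, 0.7, -1.0]
opening: 1.002
finger_force: 0.0
```

The commanded pose follows what the arm actually reached, and a push past the reach limit leaves a lasting tilt. So tilt can be built up at the limits.

My plan:
1. Lean the tool outward about 23° (α) at the outer limit.
2. Grasp the flat shaker with the leaning tool.
3. Yaw about the leaning axis, which tips the mouth down by up to 2α.

Next I go to the outer limit.

move_arm(plan=[{"x": 0.05,"y": 0.01,"z": 0,"yaw": 0,"fingers": 0},{"x": 0.1,"y": 0.02,"z": 0,"yaw": 0,"fingers": 0},{"x": 0.15,"y": 0.03,"z": 0,"yaw": 0,"fingers": 0},{"x": 0.2,"y": 0.04,"z": 0,"yaw": 0,"fingers": 0},{"x": 0.25,"y": 0.05,"z": 0,"yaw": 0,"fingers": 0}])

```text
time: 2.7
eef_pos: [0.5172, -0.0452, 0.2471]
tcp_rot: [0.998, -0.057, -0.016, 0.003]
contact_force: [0.6, 0.9, 1.1]
opening: 0.998
finger_force: 0.0
```

move_arm(plan=[{"x": 0.05,"y": 0,"z": -0.01,"yaw": 0,"fingers": 0},{"x": 0.1,"y": 0,"z": -0.02,"yaw": 0,"fingers": 0},{"x": 0.15,"y": 0,"z": -0.02,"yaw": 0,"fingers": 0},{"x": 0.2,"y": 0,"z": -0.02,"yaw": 0,"fingers": 0},{"x": 0.25,"y": 0,"z": -0.02,"yaw": 0,"fingers": 0}])

```text
time: 3.2
eef_pos: [0.7641, -0.0728, 0.2594]
tcp_rot: [0.998, -0.057, -0.016, 0.003]
contact_force: [0.0, -0.4, 0.7]
opening: 1.001
finger_force: 0.0
```

move_arm(plan=[{"x": 0.05,"y": 0,"z": -0.01,"yaw": 0,"fingers": 0},{"x": 0.1,"y": 0,"z": -0.02,"yaw": 0,"fingers": 0},{"x": 0.15,"y": 0,"z": -0.02,"yaw": 0,"fingers": 0},{"x": 0.2,"y": 0,"z": -0.02,"yaw": 0,"fingers": 0},{"x": 0.25,"y": 0,"z": -0.02,"yaw": 0,"fingers": 0}])

```text
time: 3.7
eef_pos: [0.9681, -0.0966, 0.2699]
tcp_rot: [0.998, -0.057, -0.009, 0.004]
contact_force: [1.4, -0.2, 0.5]
opening: 0.997
finger_force: 0.0
```

move_arm(plan=[{"x": 0.05,"y": 0,"z": 0,"yaw": 0,"fingers": 0},{"x": 0.1,"y": 0,"z": 0,"yaw": 0,"fingers": 0},{"x": 0.15,"y": 0,"z": 0,"yaw": 0,"fingers": 0},{"x": 0.2,"y": 0,"z": 0,"yaw": 0,"fingers": 0}])

```text
time: 4.1
eef_pos: [0.9844, -0.0997, 0.2445]
tcp_rot: [0.998, -0.057, 0.008, 0.005]
contact_force: [-0.2, -0.2, 1.2]
opening: 1.002
finger_force: 0.0
```

```bash
cat >> h.py <<'E'
def st():
    s=ctrl.get_state();m=R.from_quat(s['tcp_rot']).as_matrix();t=m[:,2]
    print('t',round(s['time'],2),'p',s['eef_pos'].round(4),'q',s['qpos'].round(3),'\nx',m[:,0].round(3),'y',m[:,1].round(3),'z',t.round(3),'lean deg',round(float(np.degrees(np.arccos(-t[2]))),1),'az',round(float(np.degrees(np.arctan2(t[1],t[0]))),1),'F',s['contact_force'].round(1),'op',round(s['opening'],3),'ff',round(s['finger_force'],1))
    return s,m
E
python3 -c "from h import *;st()"
```

```text
t 4.1 p [ 0.9844 -0.0997  0.2445] q [-0.202  1.197  0.21  -0.007  1.718  1.481] 
x [ 0.993 -0.113  0.016] y [-0.113 -0.994  0.008] z [ 0.015 -0.01  -1.   ] lean deg 1.0 az -33.9 F [-0.2 -0.2  1.2] op 1.002 ff 0.0
```

move_arm(plan=[{"x": 1.0,"y": 0,"z": 0,"yaw": 0,"fingers": 0},{"x": 1.0,"y": 0,"z": 0,"yaw": 0,"fingers": 0},{"x": 1.0,"y": 0,"z": 0,"yaw": 0,"fingers": 0},{"x": 1.0,"y": 0,"z": 0,"yaw": 0,"fingers": 0},{"x": 1.0,"y": 0,"z": 0,"yaw": 0,"fingers": 0}])

```text
time: 4.6
eef_pos: [0.9999, -0.104, 0.1997]
tcp_rot: [0.998, -0.056, 0.021, 0.005]
contact_force: [-1.3, 0.0, 0.0]
opening: 0.998
finger_force: 0.0
```

```bash
python3 -c "from h import *;st()"
```

```text
t 4.6 p [ 0.9999 -0.104   0.1997] q [-0.203  1.242  0.211 -0.004  1.645  1.48 ] 
x [ 0.993 -0.112  0.043] y [-0.113 -0.994  0.008] z [ 0.042 -0.012 -0.999] lean deg 2.5 az -16.4 F [-1.3  0.   0. ] op 0.998 ff 0.0
```

move_arm(plan=[{"x": 1.0,"y": 0,"z": -0.5,"yaw": 0,"fingers": 0},{"x": 1.0,"y": 0,"z": -0.5,"yaw": 0,"fingers": 0},{"x": 1.0,"y": 0,"z": -0.5,"yaw": 0,"fingers": 0},{"x": 1.0,"y": 0,"z": -0.5,"yaw": 0,"fingers": 0},{"x": 1.0,"y": 0,"z": -0.5,"yaw": 0,"fingers": 0}])

```text
time: 5.1
eef_pos: [0.9927, -0.1045, 0.2658]
tcp_rot: [0.998, -0.056, 0.038, 0.006]
contact_force: [-0.9, 0.3, -0.0]
opening: 0.999
finger_force: 0.0
```

```bash
python3 -c "from h import *;st()"
```

```text
t 5.1 p [ 0.9927 -0.1045  0.2658] q [-0.206  1.176  0.21  -0.     1.679  1.478] 
x [ 0.991 -0.112  0.076] y [-0.113 -0.994  0.008] z [ 0.075 -0.016 -0.997] lean deg 4.4 az -12.1 F [-0.9  0.3 -0. ] op 0.999 ff 0.0
```

move_arm(plan=[{"x": 1.0,"y": 0,"z": -1.0,"yaw": 0,"fingers": 0},{"x": 1.0,"y": 0,"z": -1.0,"yaw": 0,"fingers": 0},{"x": 1.0,"y": 0,"z": -1.0,"yaw": 0,"fingers": 0},{"x": 1.0,"y": 0,"z": -1.0,"yaw": 0,"fingers": 0},{"x": 1.0,"y": 0,"z": -1.0,"yaw": 0,"fingers": 0}])

```text
time: 5.6
eef_pos: [0.9614, -0.1014, 0.3821]
tcp_rot: [0.997, -0.056, 0.051, 0.007]
contact_force: [-0.0, -0.1, -0.3]
opening: 0.995
finger_force: 0.0
```

move_arm(plan=[{"x": 1.0,"y": 0,"z": -1.0,"yaw": 0,"fingers": 0},{"x": 1.0,"y": 0,"z": -1.0,"yaw": 0,"fingers": 0},{"x": 1.0,"y": 0,"z": -1.0,"yaw": 0,"fingers": 0},{"x": 1.0,"y": 0,"z": -1.0,"yaw": 0,"fingers": 0},{"x": 1.0,"y": 0,"z": -1.0,"yaw": 0,"fingers": 0}])

```text
time: 6.1
eef_pos: [0.9253, -0.0979, 0.4762]
tcp_rot: [0.996, -0.056, 0.065, 0.007]
contact_force: [-1.2, 0.5, -0.4]
opening: 0.999
finger_force: 0.0
```

```bash
python3 -c "from h import *;st()"
```

```text
t 6.1 p [ 0.9253 -0.0979  0.4762] q [-0.216  0.953  0.21   0.007  1.848  1.47 ] 
x [ 0.985 -0.111  0.13 ] y [-0.113 -0.994  0.007] z [ 0.128 -0.021 -0.992] lean deg 7.5 az -9.5 F [-1.2  0.5 -0.4] op 0.999 ff 0.0
```

move_arm(plan=[{"x": 1.0,"y": 0,"z": -0.2,"yaw": 0,"fingers": 0},{"x": 1.0,"y": 0,"z": -0.2,"yaw": 0,"fingers": 0},{"x": 1.0,"y": 0,"z": -0.2,"yaw": 0,"fingers": 0},{"x": 1.0,"y": 0,"z": -0.2,"yaw": 0,"fingers": 0},{"x": 1.0,"y": 0,"z": -0.2,"yaw": 0,"fingers": 0}])

```text
time: 6.6
eef_pos: [0.9453, -0.1015, 0.4487]
tcp_rot: [0.995, -0.056, 0.078, 0.008]
contact_force: [0.7, -0.2, -0.0]
opening: 1.0
finger_force: 0.0
```

move_arm(plan=[{"x": 1.0,"y": 0,"z": -0.2,"yaw": 0,"fingers": 0},{"x": 1.0,"y": 0,"z": -0.2,"yaw": 0,"fingers": 0},{"x": 1.0,"y": 0,"z": -0.2,"yaw": 0,"fingers": 0},{"x": 1.0,"y": 0,"z": -0.2,"yaw": 0,"fingers": 0},{"x": 1.0,"y": 0,"z": -0.2,"yaw": 0,"fingers": 0}])

```text
time: 7.1
eef_pos: [0.9588, -0.1038, 0.4372]
tcp_rot: [0.994, -0.056, 0.095, 0.009]
contact_force: [-0.1, 0.2, 0.6]
opening: 0.999
finger_force: 0.0
```

move_arm(plan=[{"x": 1.0,"y": 0,"z": 0,"yaw": 0,"fingers": 0},{"x": 1.0,"y": 0,"z": 0,"yaw": 0,"fingers": 0},{"x": 1.0,"y": 0,"z": 0,"yaw": 0,"fingers": 0},{"x": 1.0,"y": 0,"z": 0,"yaw": 0,"fingers": 0},{"x": 1.0,"y": 0,"z": 0,"yaw": 0,"fingers": 0}])

```text
time: 7.6
eef_pos: [0.9841, -0.1077, 0.3949]
tcp_rot: [0.992, -0.056, 0.11, 0.009]
contact_force: [0.3, -0.7, 0.9]
opening: 0.998
finger_force: 0.0
```

```bash
python3 -c "from h import *;st()"
```

```text
t 7.6 p [ 0.9841 -0.1077  0.3949] q [-0.215  1.045  0.211  0.016  1.665  1.472] 
x [ 0.97  -0.109  0.219] y [-0.113 -0.994  0.006] z [ 0.217 -0.031 -0.976] lean deg 12.7 az -8.1 F [ 0.3 -0.7  0.9] op 0.998 ff 0.0
```

move_arm(plan=[{"x": 1.0,"y": 0,"z": -0.1,"yaw": 0,"fingers": 0},{"x": 1.0,"y": 0,"z": -0.1,"yaw": 0,"fingers": 0},{"x": 1.0,"y": 0,"z": -0.1,"yaw": 0,"fingers": 0},{"x": 1.0,"y": 0,"z": -0.1,"yaw": 0,"fingers": 0},{"x": 1.0,"y": 0,"z": -0.1,"yaw": 0,"fingers": 0}])

```text
time: 8.1
eef_pos: [0.9952, -0.1095, 0.3876]
tcp_rot: [0.99, -0.056, 0.127, 0.01]
contact_force: [-0.2, -0.4, -0.4]
opening: 1.0
finger_force: 0.0
```

move_arm(plan=[{"x": 1.0,"y": 0,"z": -0.1,"yaw": 0,"fingers": 0},{"x": 1.0,"y": 0,"z": -0.1,"yaw": 0,"fingers": 0},{"x": 1.0,"y": 0,"z": -0.1,"yaw": 0,"fingers": 0},{"x": 1.0,"y": 0,"z": -0.1,"yaw": 0,"fingers": 0},{"x": 1.0,"y": 0,"z": -0.1,"yaw": 0,"fingers": 0}])

```text
time: 8.6
eef_pos: [1.0034, -0.111, 0.3859]
tcp_rot: [0.988, -0.055, 0.142, 0.011]
contact_force: [0.1, 0.3, -0.6]
opening: 1.0
finger_force: 0.0
```

move_arm(plan=[{"x": 1.0,"y": 0,"z": -0.1,"yaw": 0,"fingers": 0},{"x": 1.0,"y": 0,"z": -0.1,"yaw": 0,"fingers": 0},{"x": 1.0,"y": 0,"z": -0.1,"yaw": 0,"fingers": 0},{"x": 1.0,"y": 0,"z": -0.1,"yaw": 0,"fingers": 0},{"x": 1.0,"y": 0,"z": -0.1,"yaw": 0,"fingers": 0}])

```text
time: 9.1
eef_pos: [1.0091, -0.1119, 0.3914]
tcp_rot: [0.986, -0.055, 0.158, 0.012]
contact_force: [-0.6, 0.4, -0.9]
opening: 0.998
finger_force: 0.0
```

move_arm(plan=[{"x": 1.0,"y": 0,"z": -0.1,"yaw": 0,"fingers": 0},{"x": 1.0,"y": 0,"z": -0.1,"yaw": 0,"fingers": 0},{"x": 1.0,"y": 0,"z": -0.1,"yaw": 0,"fingers": 0},{"x": 1.0,"y": 0,"z": -0.1,"yaw": 0,"fingers": 0},{"x": 1.0,"y": 0,"z": -0.1,"yaw": 0,"fingers": 0}])

```text
time: 9.6
eef_pos: [1.0127, -0.1125, 0.4022]
tcp_rot: [0.983, -0.055, 0.174, 0.013]
contact_force: [-0.6, -0.1, 0.4]
opening: 0.999
finger_force: 0.0
```

move_arm(plan=[{"x": 1.0,"y": 0,"z": -0.1,"yaw": 0,"fingers": 0},{"x": 1.0,"y": 0,"z": -0.1,"yaw": 0,"fingers": 0},{"x": 1.0,"y": 0,"z": -0.1,"yaw": 0,"fingers": 0},{"x": 1.0,"y": 0,"z": -0.1,"yaw": 0,"fingers": 0},{"x": 1.0,"y": 0,"z": -0.1,"yaw": 0,"fingers": 0}])

```text
time: 10.1
eef_pos: [1.0145, -0.1129, 0.4173]
tcp_rot: [0.98, -0.055, 0.189, 0.014]
contact_force: [-0.2, -0.3, -0.5]
opening: 1.002
finger_force: 0.0
```

```bash
python3 -c "from h import *;st()"
```

```text
t 10.1 p [ 1.0145 -0.1129  0.4173] q [-0.217  1.033  0.211  0.033  1.517  1.47 ] 
x [ 0.922 -0.102  0.373] y [-0.113 -0.994  0.006] z [ 0.37  -0.048 -0.928] lean deg 21.9 az -7.4 F [-0.2 -0.3 -0.5] op 1.002 ff 0.0
```

move_arm(plan=[{"x": 1.0,"y": 0,"z": -0.1,"yaw": 0,"fingers": 0},{"x": 1.0,"y": 0,"z": -0.1,"yaw": 0,"fingers": 0},{"x": 1.0,"y": 0,"z": -0.1,"yaw": 0,"fingers": 0},{"x": 1.0,"y": 0,"z": -0.1,"yaw": 0,"fingers": 0}])

```text
time: 10.5
eef_pos: [1.0157, -0.1131, 0.4335]
tcp_rot: [0.977, -0.055, 0.205, 0.015]
contact_force: [-0.6, 0.8, 0.5]
opening: 0.998
finger_force: 0.0
```

```bash
cat >> h.py <<'E'
def go(*ps):
    s,m=st();p=s['eef_pos']
    for q in ps: print('to',q,'d',(m.T@(np.array(q)-p)).round(3),'len',round(float(np.linalg.norm(np.array(q)-p)),3)); 
E
python3 -c "from h import *;go((.569,.289,.14),(.569,.289,.036))"
```

```text
t 10.5 p [ 1.0157 -0.1131  0.4335] q [-0.218  1.019  0.211  0.037  1.499  1.469] 
x [ 0.91  -0.101  0.402] y [-0.113 -0.994  0.006] z [ 0.399 -0.051 -0.915] lean deg 23.7 az -7.3 F [-0.6  0.8  0.5] op 0.998 ff 0.0
to (0.569, 0.289, 0.14) d [-0.565 -0.351  0.07 ] len 0.669
to (0.569, 0.289, 0.036) d [-0.607 -0.352  0.165] len 0.721
```

move_arm(plan=[{"x": -0.04,"y": -0.025,"z": 0.005,"yaw": 0,"fingers": 0},{"x": -0.08,"y": -0.05,"z": 0.01,"yaw": 0,"fingers": 0},{"x": -0.12,"y": -0.075,"z": 0.015,"yaw": 0,"fingers": 0},{"x": -0.16,"y": -0.1,"z": 0.02,"yaw": 0,"fingers": 0},{"x": -0.2,"y": -0.125,"z": 0.025,"yaw": 0,"fingers": 0}])

```text
time: 11.0
eef_pos: [0.8728, 0.0157, 0.3398]
tcp_rot: [0.977, -0.055, 0.205, 0.015]
contact_force: [-0.1, 0.1, 0.0]
opening: 1.0
finger_force: 0.0
```

move_arm(plan=[{"x": -0.04,"y": -0.025,"z": 0.005,"yaw": 0,"fingers": 0},{"x": -0.08,"y": -0.05,"z": 0.01,"yaw": 0,"fingers": 0},{"x": -0.12,"y": -0.075,"z": 0.015,"yaw": 0,"fingers": 0},{"x": -0.16,"y": -0.1,"z": 0.02,"yaw": 0,"fingers": 0},{"x": -0.2,"y": -0.125,"z": 0.025,"yaw": 0,"fingers": 0}])

```text
time: 11.5
eef_pos: [0.7153, 0.1588, 0.2358]
tcp_rot: [0.977, -0.055, 0.205, 0.014]
contact_force: [0.2, 0.5, 0.3]
opening: 1.001
finger_force: 0.0
```

move_arm(plan=[{"x": -0.04,"y": -0.025,"z": 0.005,"yaw": 0,"fingers": 0},{"x": -0.08,"y": -0.05,"z": 0.01,"yaw": 0,"fingers": 0},{"x": -0.12,"y": -0.075,"z": 0.015,"yaw": 0,"fingers": 0},{"x": -0.165,"y": -0.101,"z": 0.02,"yaw": 0,"fingers": 0},{"x": -0.165,"y": -0.101,"z": 0.02,"yaw": 0,"fingers": 0}])

```text
time: 12.0
eef_pos: [0.5799, 0.2758, 0.1459]
tcp_rot: [0.978, -0.052, 0.201, 0.016]
contact_force: [-0.3, 0.9, -0.4]
opening: 0.997
finger_force: 0.0
```

```bash
python3 - <<'E'
from h import *
go((.569,.289,.036))
a=ctrl.read_camera('side')[:,:,::-1][290:390,210:330];b=ctrl.read_camera('top')[:,:,::-1][190:270,200:275]
a=cv2.resize(a,None,fx=4,fy=4,interpolation=2);b=cv2.resize(b,(375,400),interpolation=2)
cv2.imwrite('pics/g0.png',np.hstack([a[:,:420],b]))
for n in('side','top'):print(n,px(n,ctrl.get_state()['eef_pos']))
E
```

```text
t 12.0 p [0.5799 0.2758 0.1459] q [ 0.352  0.187  1.936 -0.297  0.677  2.23 ] 
x [ 0.914 -0.096  0.394] y [-0.108 -0.994  0.01 ] z [ 0.391 -0.051 -0.919] lean deg 23.2 az -7.5 F [-0.3  0.9 -0.4] op 0.997 ff 0.0
to (0.569, 0.289, 0.036) d [-0.055 -0.013  0.096] len 0.111
side [268.31226988 302.96071473]
top [229.40581446 221.64507927]
```

View pics/g0.png

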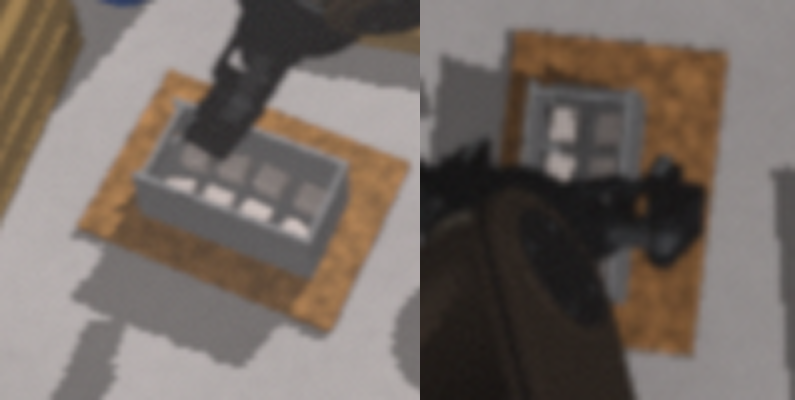

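move_arm(plan=[{"x": 0,"y": 0,"z": 0,"yaw": 0,"fingers": 0}])

```text
time: 12.2
eef_pos: [0.5875, 0.2736, 0.1523]
tcp_rot: [0.977, -0.055, 0.206, 0.014]
contact_force: [0.4, -0.1, -0.5]
opening: 0.998
finger_force: 0.0
```

```bash
python3 -c "from h import *;go((.569,.289,.08),(.569,.289,.036))"
```

```text
t 12.2 p [0.5875 0.2736 0.1523] q [ 0.345  0.186  1.925 -0.297  0.676  2.228] 
x [ 0.909 -0.101  0.404] y [-0.113 -0.994  0.005] z [ 0.401 -0.05  -0.915] lean deg 23.9 az -7.1 F [ 0.4 -0.1 -0.5] op 0.998 ff 0.0
to (0.569, 0.289, 0.08) d [-0.048 -0.014  0.058] len 0.076
to (0.569, 0.289, 0.036) d [-0.065 -0.014  0.098] len 0.119
```

move_arm(plan=[{"x": -0.024,"y": -0.014,"z": 0.029,"yaw": 0,"fingers": 0},{"x": -0.048,"y": -0.014,"z": 0.058,"yaw": 0,"fingers": 0},{"x": -0.057,"y": -0.014,"z": 0.078,"yaw": 0,"fingers": 0},{"x": -0.065,"y": -0.014,"z": 0.098,"yaw": 0,"fingers": 0},{"x": -0.065,"y": -0.014,"z": 0.098,"yaw": 0,"fingers": 0}])

```text
time: 12.7
eef_pos: [0.5673, 0.2874, 0.0322]
tcp_rot: [0.978, -0.055, 0.203, 0.016]
contact_force: [-1.2, -0.6, 0.0]
opening: 1.0
finger_force: 0.0
```

```bash
python3 -c "from h import *;go((.569,.289,.036))"
```

```text
t 12.7 p [0.5673 0.2874 0.0322] q [ 0.381  0.358  1.979 -0.437  0.483  2.422] 
x [ 0.912 -0.102  0.398] y [-0.115 -0.993  0.009] z [ 0.395 -0.054 -0.917] lean deg 23.5 az -7.7 F [-1.2 -0.6  0. ] op 1.0 ff 0.0
to (0.569, 0.289, 0.036) d [ 0.003 -0.002 -0.003] len 0.004
```

move_arm(plan=[{"x": 0.002,"y": -0.001,"z": -0.003,"yaw": 0,"fingers": 0.3},{"x": 0.002,"y": -0.001,"z": -0.003,"yaw": 0,"fingers": 1},{"x": 0.002,"y": -0.001,"z": -0.003,"yaw": 0,"fingers": 1},{"x": 0.002,"y": -0.001,"z": -0.003,"yaw": 0,"fingers": 1},{"x": 0.002,"y": -0.001,"z": -0.003,"yaw": 0,"fingers": 1}], force=50)

```text
time: 13.2
eef_pos: [0.571, 0.291, 0.0419]
tcp_rot: [0.976, -0.055, 0.208, 0.013]
contact_force: [0.9, -0.7, 6.3]
opening: 0.647
finger_force: 54.8
```

The grip holds at 55 mm wide with 55 N. Next I lift.

move_arm(plan=[{"x": 0.008,"y": 0,"z": -0.018,"yaw": 0,"fingers": 1},{"x": 0.024,"y": 0,"z": -0.054,"yaw": 0,"fingers": 1},{"x": 0.041,"y": 0,"z": -0.092,"yaw": 0,"fingers": 1},{"x": 0.05,"y": 0,"z": -0.115,"yaw": 0,"fingers": 1},{"x": 0.05,"y": 0,"z": -0.115,"yaw": 0,"fingers": 1}])

```text
time: 13.7
eef_pos: [0.57, 0.292, 0.1692]
tcp_rot: [0.976, -0.055, 0.209, 0.013]
contact_force: [-0.1, 0.6, -1.8]
opening: 0.646
finger_force: 54.3
```

```bash
cat >> h.py <<'E'
# pose of tool at grasp and spout in tool frame
Rg=R.from_quat([.977,-.055,.206,.0145]).as_matrix()
mdir=np.array([.9936,-.113,0])
sp_t=Rg.T@(np.array([.569,.289,.011])+.066*mdir-np.array([.570,.290,.039]))
def pour(yaw,spout):
    s,m=st();m2=m@R.from_euler('z',yaw).as_matrix()
    tcp=np.array(spout)-m2@sp_t
    sh=m2@Rg.T   # shaker rotation rel. to upright at grasp
    md=sh@mdir
    print('yaw',yaw,'tcp',tcp.round(3),'d',(m.T@(tcp-s['eef_pos'])).round(3),'mouth down deg',round(float(np.degrees(np.arcsin(-md[2]))),1),'az',round(float(np.degrees(np.arctan2(md[1],md[0])))),'roll',round(float(np.degrees(np.arcsin((sh@np.cross([0,0,1],mdir))[2])))))
def tray(x,y,z=0.05): # tray coords to world
    a=np.radians(4.5);return np.array([.523+x*np.cos(a)-y*np.sin(a),.035+x*np.sin(a)+y*np.cos(a),z])
E
python3 - <<'E'
from h import *
for y in(0,-.6,-.9,-1.2,-1.5):pour(y,tray(0,.05,.06))
E
```

```text
t 13.7 p [0.57   0.292  0.1692] q [ 0.387  0.151  1.932 -0.309  0.708  2.27 ] 
x [ 0.907 -0.102  0.409] y [-0.112 -0.994  0.002] z [ 0.406 -0.048 -0.912] lean deg 24.1 az -6.7 F [-0.1  0.6 -1.8] op 0.646 ff 54.3
yaw 0 tcp [0.454 0.093 0.088] d [-0.118  0.21   0.037] mouth down deg -0.3 az -6 roll 0
t 13.7 p [0.57   0.292  0.1692] q [ 0.387  0.151  1.932 -0.309  0.708  2.27 ] 
x [ 0.907 -0.102  0.409] y [-0.112 -0.994  0.002] z [ 0.406 -0.048 -0.912] lean deg 24.1 az -6.7 F [-0.1  0.6 -1.8] op 0.646 ff 54.3
yaw -0.6 tcp [0.458 0.065 0.091] d [-0.11   0.238  0.037] mouth down deg 3.5 az 25 roll -13
t 13.7 p [0.57   0.292  0.1692] q [ 0.387  0.151  1.932 -0.309  0.708  2.27 ] 
x [ 0.907 -0.102  0.409] y [-0.112 -0.994  0.002] z [ 0.406 -0.048 -0.912] lean deg 24.1 az -6.7 F [-0.1  0.6 -1.8] op 0.646 ff 54.3
yaw -0.9 tcp [0.466 0.053 0.095] d [-0.1    0.249  0.037] mouth down deg 7.9 az 40 roll -18
t 13.7 p [0.57   0.292  0.1692] q [ 0.387  0.151  1.932 -0.309  0.708  2.27 ] 
x [ 0.907 -0.102  0.409] y [-0.112 -0.994  0.002] z [ 0.406 -0.048 -0.912] lean deg 24.1 az -6.7 F [-0.1  0.6 -1.8] op 0.646 ff 54.3
yaw -1.2 tcp [0.476 0.045 0.1  ] d [-0.088  0.256  0.037] mouth down deg 13.6 az 55 roll -22
t 13.7 p [0.57   0.292  0.1692] q [ 0.387  0.151  1.932 -0.309  0.708  2.27 ] 
x [ 0.907 -0.102  0.409] y [-0.112 -0.994  0.002] z [ 0.406 -0.048 -0.912] lean deg 24.1 az -6.7 F [-0.1  0.6 -1.8] op 0.646 ff 54.3
yaw -1.5 tcp [0.489 0.04  0.106] d [-0.074  0.259  0.037] mouth down deg 20.1 az 70 roll -24
```

move_arm(plan=[{"x": -0.004,"y": 0.01,"z": 0,"yaw": -0.05,"fingers": 1},{"x": -0.012,"y": 0.03,"z": 0,"yaw": -0.15,"fingers": 1},{"x": -0.025,"y": 0.065,"z": 0,"yaw": -0.25,"fingers": 1},{"x": -0.038,"y": 0.1,"z": 0,"yaw": -0.35,"fingers": 1},{"x": -0.051,"y": 0.135,"z": 0,"yaw": -0.45,"fingers": 1}])

```text
time: 14.2
eef_pos: [0.5034, 0.1606, 0.1405]
tcp_rot: [0.965, 0.167, 0.193, 0.06]
contact_force: [-0.6, 0.0, -3.0]
opening: 0.65
finger_force: 54.0
```

```bash
python3 - <<'E'
from h import *
for y in(-.3,-.45):pour(y,tray(0,.055,.06))
E
```

```text
t 14.2 p [0.5034 0.1606 0.1405] q [ 0.169 -0.074  2.222 -0.206  0.611  1.542] 
x [0.869 0.346 0.353] y [ 0.299 -0.937  0.181] z [ 0.393 -0.052 -0.918] lean deg 23.4 az -7.5 F [-0.6  0.  -3. ] op 0.65 ff 54.0
yaw -0.3 tcp [0.462 0.064 0.094] d [-0.086  0.07   0.032] mouth down deg 6.4 az 33 roll -16
t 14.2 p [0.5034 0.1606 0.1405] q [ 0.169 -0.074  2.222 -0.206  0.611  1.542] 
x [0.869 0.346 0.353] y [ 0.299 -0.937  0.181] z [ 0.393 -0.052 -0.918] lean deg 23.4 az -7.5 F [-0.6  0.  -3. ] op 0.65 ff 54.0
yaw -0.45 tcp [0.466 0.058 0.096] d [-0.083  0.076  0.032] mouth down deg 8.8 az 40 roll -18
```

move_arm(plan=[{"x": -0.012,"y": 0.022,"z": 0.005,"yaw": -0.1,"fingers": 1},{"x": -0.025,"y": 0.043,"z": 0.012,"yaw": -0.2,"fingers": 1},{"x": -0.04,"y": 0.06,"z": 0.02,"yaw": -0.3,"fingers": 1},{"x": -0.05,"y": 0.07,"z": 0.025,"yaw": -0.4,"fingers": 1},{"x": -0.053,"y": 0.075,"z": 0.028,"yaw": -0.45,"fingers": 1}])

```text
time: 14.7
eef_pos: [0.49, 0.0709, 0.1088]
tcp_rot: [0.904, 0.377, 0.174, 0.101]
contact_force: [-0.4, 0.2, -2.9]
opening: 0.647
finger_force: 54.1
```

```bash
python3 - <<'E'
from h import *
for y in(-.2,-.4,-.6):pour(y,tray(0.02,.055,.055))
s,m=st();print('spout',(s['eef_pos']+m@sp_t).round(3),'tray ref',tray(.02,.055))
shot('side','p1.png',(270,200,400,330),4)
E
```

```text
t 14.7 p [0.49   0.0709 0.1088] q [-0.046 -0.113  2.327 -0.067  0.524  0.787] 
x [0.655 0.716 0.239] y [ 0.646 -0.696  0.314] z [ 0.391 -0.052 -0.919] lean deg 23.2 az -7.5 F [-0.4  0.2 -2.9] op 0.647 ff 54.1
yaw -0.2 tcp [0.493 0.054 0.094] d [-0.014  0.009  0.015] mouth down deg 12.4 az 50 roll -20
t 14.7 p [0.49   0.0709 0.1088] q [-0.046 -0.113  2.327 -0.067  0.524  0.787] 
x [0.655 0.716 0.239] y [ 0.646 -0.696  0.314] z [ 0.391 -0.052 -0.919] lean deg 23.2 az -7.5 F [-0.4  0.2 -2.9] op 0.647 ff 54.1
yaw -0.4 tcp [0.501 0.049 0.098] d [-0.011  0.018  0.015] mouth down deg 16.4 az 60 roll -22
t 14.7 p [0.49   0.0709 0.1088] q [-0.046 -0.113  2.327 -0.067  0.524  0.787] 
x [0.655 0.716 0.239] y [ 0.646 -0.696  0.314] z [ 0.391 -0.052 -0.919] lean deg 23.2 az -7.5 F [-0.4  0.2 -2.9] op 0.647 ff 54.1
yaw -0.6 tcp [0.509 0.047 0.101] d [-0.007  0.027  0.015] mouth down deg 20.7 az 70 roll -23
t 14.7 p [0.49   0.0709 0.1088] q [-0.046 -0.113  2.327 -0.067  0.524  0.787] 
x [0.655 0.716 0.239] y [ 0.646 -0.696  0.314] z [ 0.391 -0.052 -0.919] lean deg 23.2 az -7.5 F [-0.4  0.2 -2.9] op 0.647 ff 54.1
spout [0.543 0.102 0.073] tray ref [0.5386231  0.09139964 0.05      ]
```

View pics/p1.png

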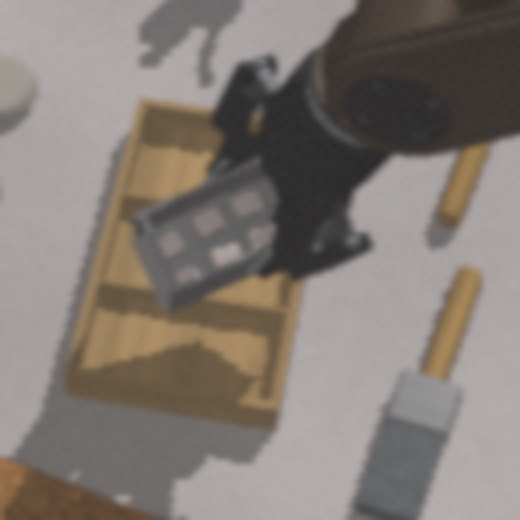

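The side view shows the shaker over the tray, with its mouth at crop (160,275) and all the chips still inside. Next I tip more over the +y bay.

move_arm(plan=[{"x": -0.01,"y": 0.005,"z": 0.008,"yaw": -0.1,"fingers": 1},{"x": -0.014,"y": 0.009,"z": 0.015,"yaw": -0.2,"fingers": 1},{"x": -0.012,"y": 0.014,"z": 0.015,"yaw": -0.3,"fingers": 1},{"x": -0.011,"y": 0.018,"z": 0.015,"yaw": -0.4,"fingers": 1},{"x": -0.011,"y": 0.018,"z": 0.015,"yaw": -0.4,"fingers": 1}])

```text
time: 15.25
eef_pos: [0.503, 0.0509, 0.1007]
tcp_rot: [0.812, 0.548, 0.153, 0.135]
contact_force: [-0.3, 0.1, -3.0]
opening: 0.648
finger_force: 54.0
```

```bash
cat >> h.py <<'E'
def chips(show=True):
    im=ctrl.read_camera('side')[:,:,::-1];hsv=cv2.cvtColor(im,cv2.COLOR_BGR2HSV)
    mk=((hsv[...,1]<70)&(hsv[...,2]>75)).astype(np.uint8)
    poly=np.array([px('side',tray(x,y,.012)) for x,y in((-.064,-.114),(.064,-.114),(.064,.114),(-.064,.114))])
    pm=np.zeros_like(mk);cv2.fillPoly(pm,[poly.round().astype(int)],1);mk&=pm
    n,l,s,c=cv2.connectedComponentsWithStats(mk)
    a=np.radians(4.5)
    for i in range(1,n):
        if s[i,4]>6:
            w=pt('side',*c[i],.012)[:2]-[.523,.035];q=np.array([w[0]*np.cos(a)+w[1]*np.sin(a),-w[0]*np.sin(a)+w[1]*np.cos(a)])
            print('blob area',s[i,4],'px',c[i].round(),'tray xy mm',(q*1000).round())
    return im
E
python3 - <<'E'
from h import *
chips()
for y in(-.2,-.4):pour(y,tray(0.02,.055,.055))
E
```

```text
blob area 893 px [321. 256.] tray xy mm [  7. -21.]
blob area 51 px [311. 286.] tray xy mm [15. 81.]
t 15.3 p [0.5028 0.051  0.1007] q [-0.094 -0.076  2.313 -0.029  0.495  0.314] 
x [0.355 0.929 0.102] y [ 0.847 -0.366  0.386] z [ 0.396 -0.051 -0.917] lean deg 23.5 az -7.3 F [ 0.3  0.5 -2.9] op 0.648 ff 54.0
yaw -0.2 tcp [0.509 0.047 0.101] d [-0.002  0.007  0.002] mouth down deg 20.5 az 70 roll -23
t 15.3 p [0.5028 0.051  0.1007] q [-0.094 -0.076  2.313 -0.029  0.495  0.314] 
x [0.355 0.929 0.102] y [ 0.847 -0.366  0.386] z [ 0.396 -0.051 -0.917] lean deg 23.5 az -7.3 F [ 0.3  0.5 -2.9] op 0.648 ff 54.0
yaw -0.4 tcp [0.517 0.046 0.105] d [0.001 0.016 0.002] mouth down deg 25.0 az 80 roll -23
```

```bash
python3 - <<'E'
from h import *
shot('side','p2.png',(280,215,370,310),6)
E
```

```text
(no output)
```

View pics/p2.png

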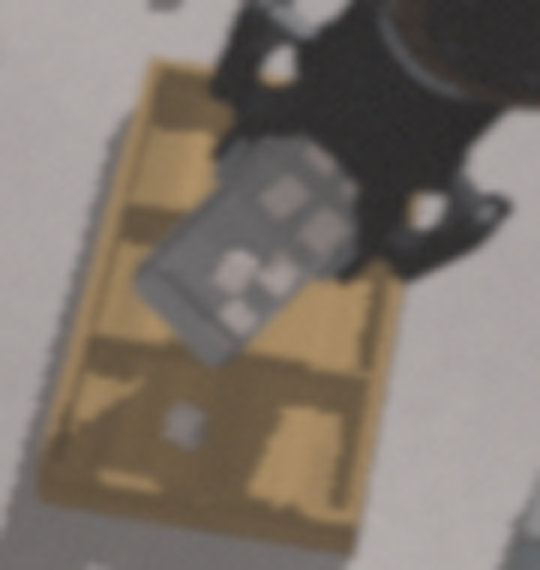

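One chip lies in the +y bay at crop (185,425) and seven are still inside, the next of them near the mouth. I tip on in small steps.

move_arm(plan=[{"x": -0.001,"y": 0.004,"z": 0.001,"yaw": -0.1,"fingers": 1},{"x": -0.001,"y": 0.004,"z": 0.001,"yaw": -0.1,"fingers": 1}])

```text
time: 15.55
eef_pos: [0.5069, 0.0486, 0.1022]
tcp_rot: [0.783, 0.587, 0.147, 0.143]
contact_force: [0.6, -0.1, -1.7]
opening: 0.647
finger_force: 54.0
```

```bash
python3 - <<'E'
from h import *
chips()
for y in(-.1,):pour(y,tray(0.02,.055,.055))
E
```

```text
blob area 893 px [321. 255.] tray xy mm [  9. -23.]
blob area 53 px [311. 286.] tray xy mm [16. 82.]
t 15.6 p [0.5068 0.0486 0.1022] q [-0.099 -0.071  2.305 -0.024  0.495  0.206] 
x [0.269 0.961 0.063] y [ 0.877 -0.271  0.396] z [ 0.398 -0.051 -0.916] lean deg 23.6 az -7.3 F [ 0.2  0.1 -2. ] op 0.65 ff 54.0
yaw -0.1 tcp [0.508 0.047 0.101] d [-0.001  0.002  0.002] mouth down deg 20.4 az 70 roll -23
```

move_arm(plan=[{"x": -0.001,"y": 0.003,"z": 0.001,"yaw": -0.1,"fingers": 1},{"x": -0.001,"y": 0.003,"z": 0.001,"yaw": -0.1,"fingers": 1}])

```text
time: 15.8
eef_pos: [0.5098, 0.0467, 0.1026]
tcp_rot: [0.753, 0.625, 0.14, 0.15]
contact_force: [0.4, 0.1, -2.2]
opening: 0.644
finger_force: 54.0
```

```bash
python3 - <<'E'
from h import *
chips()
for y in(-.1,):pour(y,tray(0.02,.055,.055))
E
```

```text
blob area 892 px [321. 255.] tray xy mm [ 10. -24.]
blob area 53 px [311. 286.] tray xy mm [16. 82.]
t 15.85 p [0.5097 0.0468 0.1026] q [-0.102 -0.065  2.299 -0.021  0.495  0.1  ] 
x [0.18  0.983 0.024] y [ 0.899 -0.174  0.401] z [ 0.398 -0.051 -0.916] lean deg 23.7 az -7.3 F [-0.6 -0.1 -2.1] op 0.652 ff 54.0
yaw -0.1 tcp [0.513 0.046 0.103] d [-0.     0.003  0.001] mouth down deg 22.7 az 75 roll -23
```

move_arm(plan=[{"x": -0.001,"y": 0.004,"z": 0.001,"yaw": -0.1,"fingers": 1},{"x": -0.001,"y": 0.004,"z": 0.001,"yaw": -0.1,"fingers": 1}])

```text
time: 16.05
eef_pos: [0.514, 0.0449, 0.1036]
tcp_rot: [0.721, 0.662, 0.133, 0.157]
contact_force: [0.6, -0.5, -2.1]
opening: 0.647
finger_force: 54.0
```

```bash
python3 - <<'E'
from h import *
chips()
for y in(-.1,):pour(y,tray(0.02,.055,.055))
E
```

```text
blob area 903 px [320. 254.] tray xy mm [ 12. -25.]
blob area 51 px [311. 285.] tray xy mm [16. 81.]
t 16.1 p [0.5138 0.045  0.1035] q [-0.106 -0.058  2.29  -0.018  0.496 -0.005] 
x [ 0.09   0.996 -0.016] y [ 0.913 -0.076  0.402] z [ 0.399 -0.051 -0.916] lean deg 23.7 az -7.3 F [-0.2  0.4 -2.3] op 0.649 ff 54.0
yaw -0.1 tcp [0.517 0.046 0.105] d [0.001 0.004 0.   ] mouth down deg 24.9 az 80 roll -23
```

move_arm(plan=[{"x": 0.001,"y": 0.004,"z": 0,"yaw": -0.1,"fingers": 1},{"x": 0.001,"y": 0.004,"z": 0,"yaw": -0.1,"fingers": 1},{"x": 0.001,"y": 0.004,"z": 0,"yaw": -0.1,"fingers": 1}])

```text
time: 16.4
eef_pos: [0.5174, 0.0457, 0.105]
tcp_rot: [0.687, 0.697, 0.124, 0.163]
contact_force: [0.8, -0.4, -3.2]
opening: 0.646
finger_force: 54.0
```

```bash
python3 - <<'E'
from h import *
chips()
for y in(-.1,-.2):pour(y,tray(0.02,.055,.055))
E
```

```text
blob area 909 px [319. 254.] tray xy mm [ 14. -25.]
blob area 148 px [315. 283.] tray xy mm [ 7. 72.]
t 16.45 p [0.5173 0.0457 0.105 ] q [-0.103 -0.052  2.281 -0.02   0.499 -0.102] 
x [-0.003  0.998 -0.057] y [0.917 0.025 0.398] z [ 0.398 -0.051 -0.916] lean deg 23.7 az -7.3 F [-0.  -0.8 -2.1] op 0.645 ff 54.0
yaw -0.1 tcp [0.522 0.046 0.107] d [0.    0.005 0.   ] mouth down deg 27.3 az 85 roll -23
t 16.45 p [0.5173 0.0457 0.105 ] q [-0.103 -0.052  2.281 -0.02   0.499 -0.102] 
x [-0.003  0.998 -0.057] y [0.917 0.025 0.398] z [ 0.398 -0.051 -0.916] lean deg 23.7 az -7.3 F [-0.  -0.8 -2.1] op 0.645 ff 54.0
yaw -0.2 tcp [0.526 0.047 0.109] d [0.001 0.009 0.   ] mouth down deg 29.6 az 91 roll -22
```

move_arm(plan=[{"x": 0.001,"y": 0.004,"z": 0,"yaw": -0.1,"fingers": 1},{"x": 0.001,"y": 0.004,"z": 0,"yaw": -0.1,"fingers": 1},{"x": 0.001,"y": 0.004,"z": 0,"yaw": -0.1,"fingers": 1}])

```text
time: 16.75
eef_pos: [0.5211, 0.0468, 0.1066]
tcp_rot: [0.651, 0.731, 0.116, 0.169]
contact_force: [-1.0, -0.0, -2.5]
opening: 0.647
finger_force: 54.1
```

```bash
python3 - <<'E'
from h import *
im=chips()
cv2.imwrite('pics/p3.png',cv2.resize(im[215:310,280:370],None,fx=6,fy=6,interpolation=2))
for y in(-.1,-.2):pour(y,tray(0.02,.055,.055))
E
```

```text
blob area 894 px [318. 255.] tray xy mm [ 16. -23.]
blob area 160 px [315. 283.] tray xy mm [ 8. 70.]
t 16.8 p [0.521  0.0468 0.1065] q [-0.1   -0.046  2.272 -0.023  0.503 -0.197] 
x [-0.095  0.991 -0.096] y [0.912 0.125 0.39 ] z [ 0.398 -0.051 -0.916] lean deg 23.7 az -7.3 F [ 0.2  0.9 -2. ] op 0.646 ff 54.1
yaw -0.1 tcp [0.526 0.047 0.109] d [-0.001  0.006 -0.   ] mouth down deg 29.6 az 91 roll -22
t 16.8 p [0.521  0.0468 0.1065] q [-0.1   -0.046  2.272 -0.023  0.503 -0.197] 
x [-0.095  0.991 -0.096] y [0.912 0.125 0.39 ] z [ 0.398 -0.051 -0.916] lean deg 23.7 az -7.3 F [ 0.2  0.9 -2. ] op 0.646 ff 54.1
yaw -0.2 tcp [0.53  0.048 0.111] d [ 0.    0.01 -0.  ] mouth down deg 31.8 az 96 roll -21
```

The +y bay now holds about 3 chips (blob 160 px, about 50 px each). I ease the tip back and move slowly to the middle bay.

```bash
python3 - <<'E'
from h import *
for y in(.2,0):pour(y,tray(0.02,-.022,.06))
E
```

```text
t 16.8 p [0.521  0.0468 0.1065] q [-0.1   -0.046  2.272 -0.023  0.503 -0.197] 
x [-0.095  0.991 -0.096] y [0.912 0.125 0.39 ] z [ 0.398 -0.051 -0.916] lean deg 23.7 az -7.3 F [ 0.2  0.9 -2. ] op 0.646 ff 54.1
yaw 0.2 tcp [ 0.519 -0.031  0.108] d [-0.077 -0.011  0.002] mouth down deg 22.7 az 75 roll -23
t 16.8 p [0.521  0.0468 0.1065] q [-0.1   -0.046  2.272 -0.023  0.503 -0.197] 
x [-0.095  0.991 -0.096] y [0.912 0.125 0.39 ] z [ 0.398 -0.051 -0.916] lean deg 23.7 az -7.3 F [ 0.2  0.9 -2. ] op 0.646 ff 54.1
yaw 0 tcp [ 0.528 -0.031  0.112] d [-0.078 -0.001  0.002] mouth down deg 27.3 az 85 roll -23
```

move_arm(plan=[{"x": -0.002,"y": -0.005,"z": 0.0,"yaw": 0.14,"fingers": 1},{"x": -0.008,"y": -0.011,"z": 0.0,"yaw": 0.2,"fingers": 1},{"x": -0.019,"y": -0.011,"z": 0.0,"yaw": 0.2,"fingers": 1},{"x": -0.033,"y": -0.011,"z": 0.0,"yaw": 0.2,"fingers": 1},{"x": -0.048,"y": -0.011,"z": 0.001,"yaw": 0.2,"fingers": 1}])

```text
time: 17.3
eef_pos: [0.516, -0.0025, 0.1061]
tcp_rot: [0.72, 0.662, 0.132, 0.157]
contact_force: [-0.0, 0.4, -3.3]
opening: 0.65
finger_force: 54.1
```

```bash
python3 - <<'E'
from h import *
chips()
for y in(0,-.2,-.4):pour(y,tray(0.02,-.022,.055))
E
```

```text
blob area 711 px [322. 243.] tray xy mm [ 12. -67.]
blob area 151 px [314. 283.] tray xy mm [ 9. 71.]
t 17.35 p [ 0.5168 -0.0042  0.1065] q [-0.221 -0.066  2.291  0.076  0.504 -0.196] 
x [ 0.089  0.996 -0.018] y [ 0.912 -0.074  0.403] z [ 0.4   -0.052 -0.915] lean deg 23.8 az -7.5 F [ 0.3 -1.7 -2. ] op 0.65 ff 54.1
yaw 0 tcp [ 0.519 -0.031  0.103] d [-0.026  0.002  0.005] mouth down deg 22.7 az 75 roll -23
t 17.35 p [ 0.5168 -0.0042  0.1065] q [-0.221 -0.066  2.291  0.076  0.504 -0.196] 
x [ 0.089  0.996 -0.018] y [ 0.912 -0.074  0.403] z [ 0.4   -0.052 -0.915] lean deg 23.8 az -7.5 F [ 0.3 -1.7 -2. ] op 0.65 ff 54.1
yaw -0.2 tcp [ 0.528 -0.031  0.107] d [-0.025  0.012  0.005] mouth down deg 27.4 az 85 roll -23
t 17.35 p [ 0.5168 -0.0042  0.1065] q [-0.221 -0.066  2.291  0.076  0.504 -0.196] 
x [ 0.089  0.996 -0.018] y [ 0.912 -0.074  0.403] z [ 0.4   -0.052 -0.915] lean deg 23.8 az -7.5 F [ 0.3 -1.7 -2. ] op 0.65 ff 54.1
yaw -0.4 tcp [ 0.536 -0.029  0.111] d [-0.023  0.021  0.005] mouth down deg 31.9 az 96 roll -21
```

move_arm(plan=[{"x": -0.013,"y": 0.001,"z": 0.002,"yaw": 0,"fingers": 1},{"x": -0.023,"y": 0.002,"z": 0.004,"yaw": 0,"fingers": 1},{"x": -0.026,"y": 0.006,"z": 0.005,"yaw": -0.1,"fingers": 1},{"x": -0.025,"y": 0.012,"z": 0.005,"yaw": -0.2,"fingers": 1},{"x": -0.025,"y": 0.012,"z": 0.005,"yaw": -0.2,"fingers": 1}])

```text
time: 17.85
eef_pos: [0.5276, -0.0284, 0.1073]
tcp_rot: [0.651, 0.731, 0.116, 0.17]
contact_force: [-0.2, -0.3, -2.0]
opening: 0.648
finger_force: 54.1
```

```bash
python3 - <<'E'
from h import *
im=chips()
for y in(-.1,-.2):pour(y,tray(0.02,-.022,.055))
cv2.imwrite('pics/p4.png',cv2.resize(im[205:310,280:370],None,fx=5.5,fy=5.5,interpolation=2))
E
```

```text
blob area 504 px [321. 238.] tray xy mm [ 20. -81.]
blob area 160 px [314. 283.] tray xy mm [ 8. 71.]
t 17.9 p [ 0.5272 -0.0282  0.1069] q [-0.272 -0.041  2.266  0.119  0.509 -0.478] 
x [-0.094  0.991 -0.096] y [0.912 0.125 0.39 ] z [ 0.399 -0.051 -0.916] lean deg 23.7 az -7.3 F [ 0.1  0.1 -1.3] op 0.649 ff 54.1
yaw -0.1 tcp [ 0.532 -0.03   0.109] d [-0.002  0.005  0.   ] mouth down deg 29.6 az 91 roll -22
t 17.9 p [ 0.5272 -0.0282  0.1069] q [-0.272 -0.041  2.266  0.119  0.509 -0.478] 
x [-0.094  0.991 -0.096] y [0.912 0.125 0.39 ] z [ 0.399 -0.051 -0.916] lean deg 23.7 az -7.3 F [ 0.1  0.1 -1.3] op 0.649 ff 54.1
yaw -0.2 tcp [ 0.536 -0.029  0.111] d [-0.002  0.01   0.   ] mouth down deg 31.8 az 96 roll -21
```

View pics/p4.png

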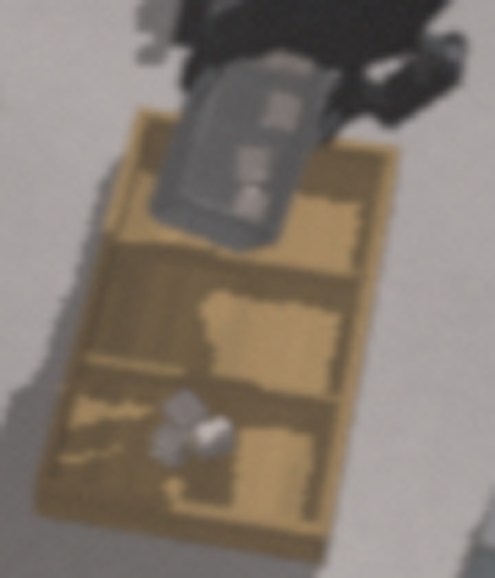

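Three chips lie in the +y bay at (185,405), (170,440) and (210,432). Five remain in the shaker, two of them queued at its mouth. I tip on over the middle bay.

move_arm(plan=[{"x": -0.002,"y": 0.005,"z": 0,"yaw": -0.1,"fingers": 1},{"x": -0.002,"y": 0.005,"z": 0,"yaw": -0.1,"fingers": 1},{"x": -0.002,"y": 0.005,"z": 0,"yaw": -0.1,"fingers": 1}])

```text
time: 18.2
eef_pos: [0.5315, -0.0294, 0.1088]
tcp_rot: [0.614, 0.762, 0.107, 0.175]
contact_force: [0.6, -0.2, -2.1]
opening: 0.65
finger_force: 54.1
```

```bash
python3 - <<'E'
from h import *
chips()
for y in(-.1,-.2):pour(y,tray(0.02,-.022,.055))
E
```

```text
blob area 497 px [320. 238.] tray xy mm [ 21. -83.]
blob area 102 px [320. 265.] tray xy mm [4. 9.]
blob area 154 px [314. 283.] tray xy mm [ 9. 71.]
t 18.25 p [ 0.5314 -0.0294  0.1087] q [-0.272 -0.033  2.255  0.118  0.514 -0.578] 
x [-0.185  0.973 -0.135] y [0.898 0.223 0.378] z [ 0.398 -0.051 -0.916] lean deg 23.7 az -7.3 F [-0.2 -0.6 -2. ] op 0.65 ff 54.1
yaw -0.1 tcp [ 0.536 -0.029  0.111] d [-0.     0.005  0.   ] mouth down deg 31.8 az 96 roll -21
t 18.25 p [ 0.5314 -0.0294  0.1087] q [-0.272 -0.033  2.255  0.118  0.514 -0.578] 
x [-0.185  0.973 -0.135] y [0.898 0.223 0.378] z [ 0.398 -0.051 -0.916] lean deg 23.7 az -7.3 F [-0.2 -0.6 -2. ] op 0.65 ff 54.1
yaw -0.2 tcp [ 0.541 -0.027  0.112] d [0.   0.01 0.  ] mouth down deg 34.0 az 102 roll -20
```

move_arm(plan=[{"x": -0.001,"y": 0.006,"z": 0,"yaw": -0.1,"fingers": 1},{"x": -0.001,"y": 0.006,"z": 0,"yaw": -0.1,"fingers": 1},{"x": -0.001,"y": 0.006,"z": 0,"yaw": -0.1,"fingers": 1}])

```text
time: 18.55
eef_pos: [0.5372, -0.0291, 0.1112]
tcp_rot: [0.575, 0.792, 0.099, 0.18]
contact_force: [0.9, -1.0, -2.3]
opening: 0.649
finger_force: 54.1
```

```bash
python3 - <<'E'
from h import *
chips()
for y in(-.1,-.2):pour(y,tray(0.02,-.022,.055))
E
```

```text
blob area 484 px [319. 237.] tray xy mm [ 25. -84.]
blob area 100 px [320. 264.] tray xy mm [4. 9.]
blob area 158 px [314. 283.] tray xy mm [ 9. 71.]
t 18.6 p [ 0.537  -0.0291  0.1111] q [-0.268 -0.025  2.241  0.114  0.519 -0.67 ] 
x [-0.274  0.946 -0.172] y [0.875 0.32  0.363] z [ 0.398 -0.051 -0.916] lean deg 23.7 az -7.3 F [-0.3  0.  -1. ] op 0.647 ff 54.1
yaw -0.1 tcp [ 0.541 -0.027  0.112] d [0.001 0.004 0.   ] mouth down deg 34.0 az 102 roll -20
t 18.6 p [ 0.537  -0.0291  0.1111] q [-0.268 -0.025  2.241  0.114  0.519 -0.67 ] 
x [-0.274  0.946 -0.172] y [0.875 0.32  0.363] z [ 0.398 -0.051 -0.916] lean deg 23.7 az -7.3 F [-0.3  0.  -1. ] op 0.647 ff 54.1
yaw -0.2 tcp [ 0.545 -0.025  0.114] d [0.001 0.009 0.   ] mouth down deg 36.2 az 108 roll -18
```

The middle bay has 2 chips (blob 100 px at tray (4,9) mm). The last 3 go to the −y bay.

```bash
python3 - <<'E'
from h import *
for y in(.25,-.0,-.3):pour(y,tray(0.015,-.096,.058))
E
```

```text
t 18.6 p [ 0.537  -0.0291  0.1111] q [-0.268 -0.025  2.241  0.114  0.519 -0.67 ] 
x [-0.274  0.946 -0.172] y [0.875 0.32  0.363] z [ 0.398 -0.051 -0.916] lean deg 23.7 az -7.3 F [-0.3  0.  -1. ] op 0.647 ff 54.1
yaw 0.25 tcp [ 0.526 -0.105  0.109] d [-0.069 -0.034  0.002] mouth down deg 26.1 az 83 roll -23
t 18.6 p [ 0.537  -0.0291  0.1111] q [-0.268 -0.025  2.241  0.114  0.519 -0.67 ] 
x [-0.274  0.946 -0.172] y [0.875 0.32  0.363] z [ 0.398 -0.051 -0.916] lean deg 23.7 az -7.3 F [-0.3  0.  -1. ] op 0.647 ff 54.1
yaw -0.0 tcp [ 0.537 -0.103  0.114] d [-0.07  -0.022  0.002] mouth down deg 31.8 az 96 roll -21
t 18.6 p [ 0.537  -0.0291  0.1111] q [-0.268 -0.025  2.241  0.114  0.519 -0.67 ] 
x [-0.274  0.946 -0.172] y [0.875 0.32  0.363] z [ 0.398 -0.051 -0.916] lean deg 23.7 az -7.3 F [-0.3  0.  -1. ] op 0.647 ff 54.1
yaw -0.3 tcp [ 0.549 -0.096  0.118] d [-0.068 -0.008  0.002] mouth down deg 38.2 az 114 roll -17
```

move_arm(plan=[{"x": 0,"y": -0.006,"z": 0,"yaw": 0.14,"fingers": 1},{"x": -0.004,"y": -0.014,"z": 0,"yaw": 0.25,"fingers": 1},{"x": -0.014,"y": -0.019,"z": 0.0,"yaw": 0.25,"fingers": 1},{"x": -0.028,"y": -0.024,"z": 0.001,"yaw": 0.25,"fingers": 1},{"x": -0.043,"y": -0.028,"z": 0.001,"yaw": 0.25,"fingers": 1}])

```text
time: 19.1
eef_pos: [0.5245, -0.0791, 0.1072]
tcp_rot: [0.669, 0.715, 0.12, 0.166]
contact_force: [0.8, 0.0, -2.6]
opening: 0.647
finger_force: 54.1
```

```bash
python3 - <<'E'
from h import *
chips()
for y,v in((0,-.096),(-.25,-.095),(-.5,-.092),(-.8,-.088),(-1.2,-.08)):pour(y,tray(0.015,v,.056))
E
```

```text
blob area 143 px [324. 232.] tray xy mm [  14. -106.]
blob area 107 px [320. 265.] tray xy mm [ 3. 10.]
blob area 162 px [314. 283.] tray xy mm [ 8. 71.]
t 19.15 p [ 0.5254 -0.0811  0.1081] q [-0.39  -0.035  2.258  0.207  0.525 -0.614] 
x [-0.049  0.996 -0.079] y [0.915 0.076 0.395] z [ 0.4   -0.053 -0.915] lean deg 23.8 az -7.5 F [ 0.5 -2.8 -1. ] op 0.646 ff 54.1
yaw 0 tcp [ 0.526 -0.105  0.107] d [-0.024 -0.001  0.003] mouth down deg 26.2 az 83 roll -23
t 19.15 p [ 0.5254 -0.0811  0.1081] q [-0.39  -0.035  2.258  0.207  0.525 -0.614] 
x [-0.049  0.996 -0.079] y [0.915 0.076 0.395] z [ 0.4   -0.053 -0.915] lean deg 23.8 az -7.5 F [ 0.5 -2.8 -1. ] op 0.646 ff 54.1
yaw -0.25 tcp [ 0.537 -0.102  0.112] d [-0.021  0.01   0.003] mouth down deg 31.9 az 96 roll -21
t 19.15 p [ 0.5254 -0.0811  0.1081] q [-0.39  -0.035  2.258  0.207  0.525 -0.614] 
x [-0.049  0.996 -0.079] y [0.915 0.076 0.395] z [ 0.4   -0.053 -0.915] lean deg 23.8 az -7.5 F [ 0.5 -2.8 -1. ] op 0.646 ff 54.1
yaw -0.5 tcp [ 0.547 -0.094  0.116] d [-0.014  0.022  0.002] mouth down deg 37.3 az 111 roll -18
t 19.15 p [ 0.5254 -0.0811  0.1081] q [-0.39  -0.035  2.258  0.207  0.525 -0.614] 
x [-0.049  0.996 -0.079] y [0.915 0.076 0.395] z [ 0.4   -0.053 -0.915] lean deg 23.8 az -7.5 F [ 0.5 -2.8 -1. ] op 0.646 ff 54.1
yaw -0.8 tcp [ 0.557 -0.08   0.12 ] d [-0.002  0.033  0.002] mouth down deg 42.8 az 130 roll -12
t 19.15 p [ 0.5254 -0.0811  0.1081] q [-0.39  -0.035  2.258  0.207  0.525 -0.614] 
x [-0.049  0.996 -0.079] y [0.915 0.076 0.395] z [ 0.4   -0.053 -0.915] lean deg 23.8 az -7.5 F [ 0.5 -2.8 -1. ] op 0.646 ff 54.1
yaw -1.2 tcp [ 0.565 -0.056  0.123] d [0.022 0.044 0.001] mouth down deg 47.1 az 159 roll -4
```

move_arm(plan=[{"x": -0.013,"y": 0,"z": 0.001,"yaw": 0,"fingers": 1},{"x": -0.023,"y": 0,"z": 0.002,"yaw": 0,"fingers": 1},{"x": -0.023,"y": 0.004,"z": 0.003,"yaw": -0.12,"fingers": 1},{"x": -0.021,"y": 0.01,"z": 0.003,"yaw": -0.25,"fingers": 1},{"x": -0.018,"y": 0.016,"z": 0.002,"yaw": -0.37,"fingers": 1}])

```text
time: 19.65
eef_pos: [0.5413, -0.0956, 0.1132]
tcp_rot: [0.524, 0.827, 0.087, 0.186]
contact_force: [-0.2, 0.6, -1.9]
opening: 0.65
finger_force: 54.1
```

```bash
python3 - <<'E'
from h import *
chips()
for y,v in((-.25,-.09),(-.5,-.085),(-.8,-.08),(-1.2,-.076)):pour(y,tray(0.015,v,.056))
E
```

```text
blob area 96 px [320. 264.] tray xy mm [4. 9.]
blob area 158 px [314. 283.] tray xy mm [ 8. 70.]
t 19.7 p [ 0.5423 -0.0954  0.1142] q [-4.060e-01 -1.000e-03  2.211e+00  2.170e-01  5.420e-01 -1.014e+00] 
x [-0.384  0.897 -0.218] y [0.832 0.439 0.339] z [ 0.4   -0.051 -0.915] lean deg 23.8 az -7.3 F [ 0.8  0.1 -1.3] op 0.649 ff 54.1
yaw -0.25 tcp [ 0.552 -0.088  0.118] d [0.002 0.012 0.   ] mouth down deg 39.8 az 119 roll -16
t 19.7 p [ 0.5423 -0.0954  0.1142] q [-4.060e-01 -1.000e-03  2.211e+00  2.170e-01  5.420e-01 -1.014e+00] 
x [-0.384  0.897 -0.218] y [0.832 0.439 0.339] z [ 0.4   -0.051 -0.915] lean deg 23.8 az -7.3 F [ 0.8  0.1 -1.3] op 0.649 ff 54.1
yaw -0.5 tcp [ 0.559 -0.075  0.12 ] d [ 0.011  0.025 -0.   ] mouth down deg 43.9 az 135 roll -11
t 19.7 p [ 0.5423 -0.0954  0.1142] q [-4.060e-01 -1.000e-03  2.211e+00  2.170e-01  5.420e-01 -1.014e+00] 
x [-0.384  0.897 -0.218] y [0.832 0.439 0.339] z [ 0.4   -0.051 -0.915] lean deg 23.8 az -7.3 F [ 0.8  0.1 -1.3] op 0.649 ff 54.1
yaw -0.8 tcp [ 0.565 -0.057  0.123] d [ 0.024  0.039 -0.001] mouth down deg 47.0 az 157 roll -4
t 19.7 p [ 0.5423 -0.0954  0.1142] q [-4.060e-01 -1.000e-03  2.211e+00  2.170e-01  5.420e-01 -1.014e+00] 
x [-0.384  0.897 -0.218] y [0.832 0.439 0.339] z [ 0.4   -0.051 -0.915] lean deg 23.8 az -7.3 F [ 0.8  0.1 -1.3] op 0.649 ff 54.1
yaw -1.2 tcp [ 0.567 -0.034  0.123] d [ 0.044  0.051 -0.001] mouth down deg 47.0 az -172 roll 5
```

move_arm(plan=[{"x": 0.001,"y": 0.006,"z": 0,"yaw": -0.13,"fingers": 1},{"x": 0.002,"y": 0.012,"z": 0,"yaw": -0.25,"fingers": 1},{"x": 0.006,"y": 0.018,"z": 0,"yaw": -0.38,"fingers": 1},{"x": 0.011,"y": 0.025,"z": 0,"yaw": -0.5,"fingers": 1},{"x": 0.011,"y": 0.025,"z": 0,"yaw": -0.5,"fingers": 1}])

```text
time: 20.2
eef_pos: [0.5583, -0.0742, 0.1197]
tcp_rot: [0.305, 0.93, 0.039, 0.202]
contact_force: [0.4, -0.2, -1.6]
opening: 0.647
finger_force: 54.1
```

move_arm(plan=[{"x": 0.006,"y": 0.003,"z": 0,"yaw": -0.12,"fingers": 1},{"x": 0.016,"y": 0.005,"z": 0,"yaw": -0.25,"fingers": 1},{"x": 0.021,"y": 0.006,"z": 0,"yaw": -0.35,"fingers": 1},{"x": 0.021,"y": 0.006,"z": 0,"yaw": -0.35,"fingers": 1},{"x": 0.021,"y": 0.006,"z": 0,"yaw": -0.35,"fingers": 1}])

```text
time: 20.7
eef_pos: [0.5461, -0.0581, 0.1135]
tcp_rot: [0.14, 0.969, 0.003, 0.205]
contact_force: [0.3, -0.3, -1.3]
opening: 0.644
finger_force: 54.1
```

```bash
python3 - <<'E'
from h import *
im=chips()
pour(0,tray(.015,-.076,.056))
cv2.imwrite('pics/p5.png',cv2.resize(im[195:310,270:380],None,fx=5,fy=5,interpolation=2))
E
```

```text
blob area 152 px [325. 233.] tray xy mm [  10. -103.]
blob area 95 px [343. 241.] tray xy mm [-44. -86.]
blob area 47 px [335. 248.] tray xy mm [-26. -54.]
blob area 103 px [320. 264.] tray xy mm [4. 9.]
blob area 160 px [314. 283.] tray xy mm [ 8. 71.]
t 20.75 p [ 0.5464 -0.0582  0.1138] q [-0.325 -0.003  2.214  0.157  0.529 -1.728] 
x [-0.876  0.272 -0.397] y [0.27  0.961 0.064] z [ 0.399 -0.051 -0.915] lean deg 23.7 az -7.3 F [ 0.1 -0.1 -2.2] op 0.646 ff 54.1
yaw 0 tcp [ 0.565 -0.051  0.123] d [-0.018  0.013 -0.001] mouth down deg 47.2 az 160 roll -3
```

View pics/p5.png

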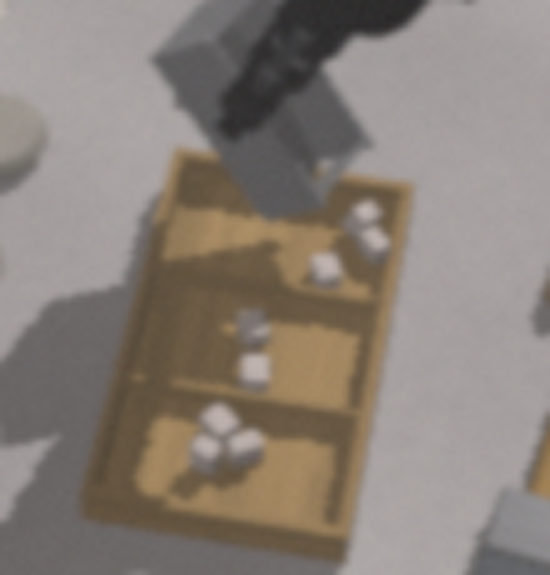

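All eight chips are in the tray: 3, 2 and 3 per bay at crop (220,440), (253,350) and (355,240). Next I take the shaker back to the mat.

```bash
cat >> h.py <<'E'
def back(p,Rt=None):
    s,m=st();Rt=Rg if Rt is None else Rt
    rv=R.from_matrix(m.T@Rt).as_rotvec();print('rot to grasp (tool axes)',rv.round(3),'d',(m.T@(np.array(p)-s['eef_pos'])).round(3))
E
python3 -c "
from h import *
back((.56,.1,.22));back((.57,.29,.12))"
```

```text
t 20.75 p [ 0.5464 -0.0582  0.1138] q [-0.325 -0.003  2.214  0.157  0.529 -1.728] 
x [-0.876  0.272 -0.397] y [0.27  0.961 0.064] z [ 0.399 -0.051 -0.915] lean deg 23.7 az -7.3 F [ 0.1 -0.1 -2.2] op 0.646 ff 54.1
rot to grasp (tool axes) [-2.000e-03  1.000e-03  2.967e+00] d [-0.011  0.162 -0.1  ]
t 20.75 p [ 0.5464 -0.0582  0.1138] q [-0.325 -0.003  2.214  0.157  0.529 -1.728] 
x [-0.876  0.272 -0.397] y [0.27  0.961 0.064] z [ 0.399 -0.051 -0.915] lean deg 23.7 az -7.3 F [ 0.1 -0.1 -2.2] op 0.646 ff 54.1
rot to grasp (tool axes) [-2.000e-03  1.000e-03  2.967e+00] d [ 0.072  0.341 -0.014]
```

move_arm(plan=[{"x": -0.012,"y": 0.002,"z": -0.028,"yaw": 0.05,"fingers": 1},{"x": -0.03,"y": 0.006,"z": -0.065,"yaw": 0.2,"fingers": 1},{"x": -0.036,"y": 0.02,"z": -0.09,"yaw": 0.34,"fingers": 1},{"x": -0.03,"y": 0.06,"z": -0.1,"yaw": 0.48,"fingers": 1},{"x": -0.02,"y": 0.1,"z": -0.1,"yaw": 0.62,"fingers": 1}])

```text
time: 21.25
eef_pos: [0.5521, 0.0258, 0.2229]
tcp_rot: [0.409, 0.888, 0.062, 0.199]
contact_force: [1.0, 0.2, -1.9]
opening: 0.647
finger_force: 54.2
```

```bash
python3 -c "
from h import *
back((.57,.29,.16))"
```

```text
t 21.25 p [0.5521 0.0258 0.2229] q [-0.138 -0.156  2.131  0.005  0.746 -0.849] 
x [-0.586  0.752 -0.303] y [0.703 0.657 0.273] z [ 0.404 -0.053 -0.913] lean deg 24.0 az -7.4 F [ 1.   0.2 -1.9] op 0.647 ff 54.2
rot to grasp (tool axes) [ 0.005 -0.     2.391] d [0.207 0.169 0.051]
```

move_arm(plan=[{"x": 0.026,"y": 0.021,"z": 0,"yaw": 0.15,"fingers": 1},{"x": 0.052,"y": 0.042,"z": 0,"yaw": 0.3,"fingers": 1},{"x": 0.078,"y": 0.064,"z": 0,"yaw": 0.45,"fingers": 1},{"x": 0.104,"y": 0.085,"z": 0,"yaw": 0.6,"fingers": 1},{"x": 0.13,"y": 0.106,"z": 0,"yaw": 0.75,"fingers": 1}])

```text
time: 21.75
eef_pos: [0.5476, 0.1882, 0.2092]
tcp_rot: [0.665, 0.718, 0.119, 0.167]
contact_force: [0.4, -0.2, -2.8]
opening: 0.651
finger_force: 54.2
```

move_arm(plan=[{"x": 0,"y": 0,"z": 0,"yaw": 0.15,"fingers": 1},{"x": 0,"y": 0,"z": 0,"yaw": 0.3,"fingers": 1},{"x": 0,"y": 0,"z": 0,"yaw": 0.45,"fingers": 1},{"x": 0,"y": 0,"z": 0,"yaw": 0.6,"fingers": 1},{"x": 0,"y": 0,"z": 0,"yaw": 0.75,"fingers": 1}])

```text
time: 22.25
eef_pos: [0.5477, 0.1869, 0.209]
tcp_rot: [0.882, 0.424, 0.172, 0.111]
contact_force: [-0.3, -0.6, -0.8]
opening: 0.648
finger_force: 54.2
```

```bash
python3 -c "
from h import *
back((.574,.289,.12))"
```

```text
t 22.25 p [0.5477 0.1869 0.209 ] q [ 0.206 -0.05   2.061 -0.194  0.748  0.998] 
x [0.581 0.786 0.209] y [ 0.71  -0.616  0.342] z [ 0.398 -0.051 -0.916] lean deg 23.6 az -7.2 F [-0.3 -0.6 -0.8] op 0.648 ff 54.2
rot to grasp (tool axes) [-0.002  0.003  1.009] d [ 0.077 -0.075  0.087]
```

move_arm(plan=[{"x": 0.012,"y": -0.012,"z": 0.014,"yaw": 0.15,"fingers": 1},{"x": 0.028,"y": -0.028,"z": 0.03,"yaw": 0.3,"fingers": 1},{"x": 0.044,"y": -0.044,"z": 0.048,"yaw": 0.45,"fingers": 1},{"x": 0.06,"y": -0.06,"z": 0.068,"yaw": 0.6,"fingers": 1},{"x": 0.077,"y": -0.075,"z": 0.087,"yaw": 0.75,"fingers": 1}])

```text
time: 22.75
eef_pos: [0.573, 0.2899, 0.1184]
tcp_rot: [0.976, 0.071, 0.201, 0.041]
contact_force: [0.0, -0.2, -0.9]
opening: 0.647
finger_force: 54.2
```

move_arm(plan=[{"x": 0,"y": 0,"z": 0,"yaw": 0.13,"fingers": 1},{"x": 0,"y": 0,"z": 0,"yaw": 0.26,"fingers": 1},{"x": 0,"y": 0,"z": 0,"yaw": 0.26,"fingers": 1}])

```text
time: 23.05
eef_pos: [0.5729, 0.2893, 0.1188]
tcp_rot: [0.977, -0.052, 0.204, 0.015]
contact_force: [0.1, -0.4, -1.5]
opening: 0.648
finger_force: 54.2
```

```bash
python3 -c "
from h import *
back((.574,.289,.048));go((.574,.289,.06),(.574,.289,.041))"
```

```text
t 23.05 p [0.5729 0.2893 0.1188] q [ 0.38   0.225  1.949 -0.337  0.629  2.297] 
x [ 0.911 -0.096  0.401] y [-0.108 -0.994  0.008] z [ 0.397 -0.051 -0.916] lean deg 23.6 az -7.3 F [ 0.1 -0.4 -1.5] op 0.648 ff 54.2
rot to grasp (tool axes) [0.    0.004 0.006] d [-0.027 -0.     0.065]
t 23.05 p [0.5729 0.2893 0.1188] q [ 0.38   0.225  1.949 -0.337  0.629  2.297] 
x [ 0.911 -0.096  0.401] y [-0.108 -0.994  0.008] z [ 0.397 -0.051 -0.916] lean deg 23.6 az -7.3 F [ 0.1 -0.4 -1.5] op 0.648 ff 54.2
to (0.574, 0.289, 0.06) d [-0.023 -0.     0.054] len 0.059
to (0.574, 0.289, 0.041) d [-0.03  -0.     0.072] len 0.078
```

move_arm(plan=[{"x": -0.012,"y": 0,"z": 0.027,"yaw": 0,"fingers": 1},{"x": -0.023,"y": 0,"z": 0.054,"yaw": 0,"fingers": 1},{"x": -0.027,"y": 0,"z": 0.064,"yaw": 0,"fingers": 1},{"x": -0.03,"y": 0,"z": 0.071,"yaw": 0,"fingers": 1},{"x": -0.03,"y": 0,"z": 0.071,"yaw": 0,"fingers": 1}])

```text
time: 23.55
eef_pos: [0.5745, 0.2886, 0.0432]
tcp_rot: [0.977, -0.051, 0.205, 0.015]
contact_force: [-0.9, 0.3, -1.2]
opening: 0.646
finger_force: 54.4
```

```bash
python3 -c "
from h import *
st()"
```

```text
t 23.55 p [0.5745 0.2886 0.0432] q [ 0.378  0.349  1.965 -0.419  0.497  2.39 ] 
x [ 0.911 -0.093  0.403] y [-0.106 -0.994  0.008] z [ 0.4   -0.05  -0.915] lean deg 23.8 az -7.2 F [-0.9  0.3 -1.2] op 0.646 ff 54.4
```

move_arm(plan=[{"x": -0.001,"y": 0,"z": 0.002,"yaw": 0,"fingers": 1},{"x": -0.002,"y": 0,"z": 0.004,"yaw": 0,"fingers": 1},{"x": -0.002,"y": 0,"z": 0.004,"yaw": 0,"fingers": 1}])

```text
time: 23.85
eef_pos: [0.5757, 0.2892, 0.0419]
tcp_rot: [0.977, -0.051, 0.207, 0.014]
contact_force: [-3.6, -3.0, 9.7]
opening: 0.646
finger_force: 55.7
```

move_arm(plan=[{"x": 0,"y": 0,"z": 0,"yaw": 0,"fingers": 0.2},{"x": 0,"y": 0,"z": 0,"yaw": 0,"fingers": 0},{"x": 0,"y": 0,"z": 0,"yaw": 0,"fingers": 0},{"x": 0,"y": 0,"z": 0,"yaw": 0,"fingers": 0}])

```text
time: 24.25
eef_pos: [0.5732, 0.2884, 0.0375]
tcp_rot: [0.977, -0.051, 0.204, 0.015]
contact_force: [0.5, 0.8, -0.2]
opening: 0.999
finger_force: 0.0
```

move_arm(plan=[{"x": 0.008,"y": 0,"z": -0.018,"yaw": 0,"fingers": 0},{"x": 0.02,"y": 0,"z": -0.045,"yaw": 0,"fingers": 0},{"x": 0.04,"y": 0,"z": -0.09,"yaw": 0,"fingers": 0},{"x": 0.06,"y": 0,"z": -0.135,"yaw": 0,"fingers": 0}])

```text
time: 24.65
eef_pos: [0.5733, 0.2893, 0.1854]
tcp_rot: [0.978, -0.051, 0.203, 0.016]
contact_force: [0.7, 0.9, 0.8]
opening: 1.0
finger_force: 0.0
```

```bash
python3 - <<'E'
from h import *
st()
im=ctrl.read_camera('side')[:,:,::-1];cv2.imwrite('pics/r1.png',im)
t=ctrl.read_camera('top')[:,:,::-1];cv2.imwrite('pics/r1t.png',t)
# tray corners: project and refine by colour mask
hsv=cv2.cvtColor(t,cv2.COLOR_BGR2HSV)
mk=((hsv[...,0]>10)&(hsv[...,0]<30)&(hsv[...,1]>80)).astype(np.uint8);mk[:200]=0;mk[295:]=0;mk[:,:270]=0;mk[:,420:]=0
n,l,s,c=cv2.connectedComponentsWithStats(mk);i=1+np.argmax(s[1:,4]);pts=np.argwhere(l==i)[:,::-1].astype(np.float32)
b=cv2.boxPoints(cv2.minAreaRect(pts));w=np.array([pt('top',*q,.026)[:2] for q in b]);print(b.round(),(w*1000).round(),(w.mean(0)*1000).round())
E
```

```text
t 24.65 p [0.5733 0.2893 0.1854] q [ 0.38   0.138  1.912 -0.289  0.75   2.233] 
x [ 0.913 -0.093  0.398] y [-0.106 -0.994  0.01 ] z [ 0.395 -0.052 -0.917] lean deg 23.5 az -7.4 F [0.7 0.9 0.8] op 1.0 ff 0.0
[[279. 226.]
 [366. 217.]
 [371. 268.]
 [284. 277.]] [[583. 163.]
 [603. -76.]
 [465. -87.]
 [445. 150.]] [524.  38.]
```

The shaker is released on the mat. Next I close the fingers and go behind the tray's +y end.

```bash
python3 -c "
from h import *
go((.528,.2,.12),(.528,.2,.034))
r=cv2.imread('pics/r1.png');cv2.imwrite('pics/r2.png',cv2.resize(r[200:380,220:390],None,fx=3.3,fy=3.3,interpolation=2))"
```

```text
t 24.75 p [0.5789 0.2917 0.1959] q [ 0.38   0.131  1.902 -0.291  0.747  2.234] 
x [ 0.905 -0.095  0.415] y [-0.105 -0.994  0.001] z [ 0.413 -0.045 -0.91 ] lean deg 24.5 az -6.2 F [ 0.4 -0.7  1.4] op 1.004 ff 0.0
to (0.528, 0.2, 0.12) d [-0.069  0.096  0.052] len 0.129
to (0.528, 0.2, 0.034) d [-0.105  0.096  0.13 ] len 0.193
```

View pics/r2.png

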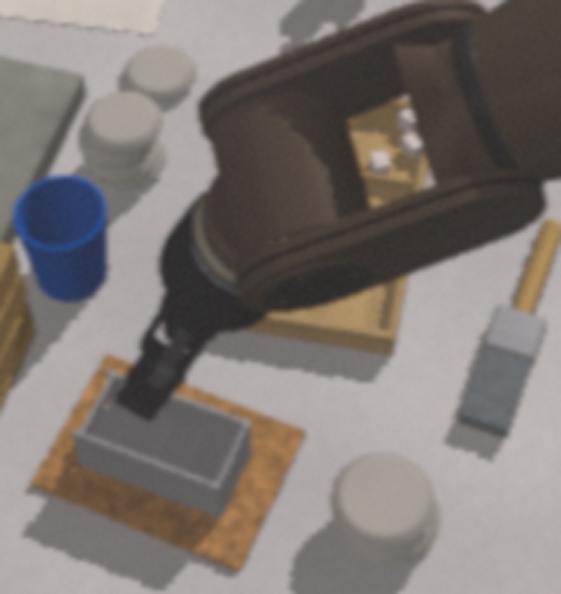

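The shaker stands upright and empty on its mat, and the tray is in place. Next I go behind the tray and down.

move_arm(plan=[{"x": -0.022,"y": 0.032,"z": 0.017,"yaw": -0.06,"fingers": 1},{"x": -0.046,"y": 0.064,"z": 0.034,"yaw": -0.12,"fingers": 1},{"x": -0.069,"y": 0.096,"z": 0.052,"yaw": -0.12,"fingers": 1},{"x": -0.069,"y": 0.096,"z": 0.052,"yaw": -0.12,"fingers": 1},{"x": -0.069,"y": 0.096,"z": 0.052,"yaw": -0.12,"fingers": 1}])

```text
time: 25.25
eef_pos: [0.5212, 0.1974, 0.1098]
tcp_rot: [0.979, 0.007, 0.202, 0.028]
contact_force: [0.0, 0.2, 0.2]
opening: 0.144
finger_force: 0.0
```

```bash
python3 -c "
from h import *
go((.528,.197,.06),(.528,.197,.034),(.528,.16,.034),(.528,-.04,.034))"
```

```text
t 25.25 p [0.5212 0.1974 0.1098] q [ 0.24   0.052  2.166 -0.277  0.555  2.005] 
x [0.918 0.025 0.395] y [ 0.003 -0.998  0.057] z [ 0.396 -0.051 -0.917] lean deg 23.6 az -7.4 F [0.  0.2 0.2] op 0.144 ff 0.0
to (0.528, 0.197, 0.06) d [-0.013 -0.002  0.048] len 0.05
to (0.528, 0.197, 0.034) d [-0.024 -0.004  0.072] len 0.076
to (0.528, 0.16, 0.034) d [-0.025  0.033  0.074] len 0.085
to (0.528, -0.04, 0.034) d [-0.03   0.233  0.084] len 0.249
```

move_arm(plan=[{"x": -0.008,"y": -0.001,"z": 0.024,"yaw": 0,"fingers": 1},{"x": -0.016,"y": -0.003,"z": 0.048,"yaw": 0,"fingers": 1},{"x": -0.022,"y": -0.004,"z": 0.066,"yaw": 0,"fingers": 1},{"x": -0.024,"y": -0.004,"z": 0.072,"yaw": 0,"fingers": 1},{"x": -0.024,"y": -0.004,"z": 0.072,"yaw": 0,"fingers": 1}])

```text
time: 25.75
eef_pos: [0.5293, 0.1984, 0.0354]
tcp_rot: [0.979, 0.008, 0.203, 0.027]
contact_force: [-0.1, -0.7, -0.5]
opening: -0.002
finger_force: 0.0
```

```bash
python3 -c "
from h import *
go((.528,.18,.034),(.528,-.02,.034))"
```

```text
t 25.75 p [0.5293 0.1984 0.0354] q [ 0.238  0.211  2.165 -0.373  0.402  2.11 ] 
x [0.917 0.027 0.397] y [ 0.005 -0.998  0.057] z [ 0.398 -0.05  -0.916] lean deg 23.7 az -7.2 F [-0.1 -0.7 -0.5] op -0.002 ff 0.0
to (0.528, 0.18, 0.034) d [-0.002  0.018  0.002] len 0.018
to (0.528, -0.02, 0.034) d [-0.008  0.218  0.012] len 0.218
```

move_arm(plan=[{"x": -0.001,"y": 0.012,"z": 0.001,"yaw": 0,"fingers": 1},{"x": -0.002,"y": 0.03,"z": 0.002,"yaw": 0,"fingers": 1},{"x": -0.002,"y": 0.05,"z": 0.003,"yaw": 0,"fingers": 1},{"x": -0.003,"y": 0.07,"z": 0.004,"yaw": 0,"fingers": 1},{"x": -0.003,"y": 0.09,"z": 0.005,"yaw": 0,"fingers": 1}])

```text
time: 26.25
eef_pos: [0.53, 0.1079, 0.037]
tcp_rot: [0.978, 0.008, 0.206, 0.027]
contact_force: [0.3, 4.2, -1.2]
opening: -0.003
finger_force: 1.4
```

move_arm(plan=[{"x": -0.001,"y": 0.02,"z": 0.001,"yaw": 0,"fingers": 1},{"x": -0.001,"y": 0.04,"z": 0.002,"yaw": 0,"fingers": 1},{"x": -0.002,"y": 0.06,"z": 0.003,"yaw": 0,"fingers": 1},{"x": -0.002,"y": 0.075,"z": 0.004,"yaw": 0,"fingers": 1},{"x": -0.002,"y": 0.085,"z": 0.004,"yaw": 0,"fingers": 1}])

```text
time: 26.75
eef_pos: [0.53, 0.0219, 0.0373]
tcp_rot: [0.978, 0.007, 0.205, 0.027]
contact_force: [1.6, 3.4, -1.4]
opening: -0.001
finger_force: 1.5
```

```bash
cat >> h.py <<'E'
def traybox():
    for name in('top','side'):
        t=ctrl.read_camera(name)[:,:,::-1];hsv=cv2.cvtColor(t,cv2.COLOR_BGR2HSV)
        mk=((hsv[...,0]>10)&(hsv[...,0]<30)&(hsv[...,1]>70)).astype(np.uint8);pm=np.zeros_like(mk)
        q=np.array([px(name,p) for p in((.42,.2,0),(.63,.2,0),(.63,-.285,0.),(.42,-.285,0.))]).round().astype(int);cv2.fillPoly(pm,[q],1);mk&=pm
        n,l,s,c=cv2.connectedComponentsWithStats(mk);i=1+np.argmax(s[1:,4]);pts=np.argwhere(l==i)[:,::-1].astype(np.float32)
        w=np.array([pt(name,*q,.026)[:2] for q in pts],np.float32)*1000
        r=cv2.minAreaRect(w);print(name,'centre',np.round(r[0]),'size',np.round(r[1]),'ang',round(r[2],1),'corners',cv2.boxPoints(r).round().tolist())
E
python3 -c "
from h import *
go((.528,-.04,.034));traybox()"
```

```text
t 26.75 p [0.53   0.0219 0.0373] q [-0.155  0.115  2.274  0.036  0.336  1.368] 
x [0.916 0.026 0.401] y [ 0.003 -0.998  0.057] z [ 0.401 -0.051 -0.914] lean deg 23.9 az -7.2 F [ 1.6  3.4 -1.4] op -0.001 ff 1.5
to (0.528, -0.04, 0.034) d [-0.005  0.062  0.005] len 0.062Traceback (most recent call last):
  File "<string>", line 3, in <module>
    go((.528,-.04,.034));traybox()
                         ~~~~~~~^^
  File "h.py", line 57, in traybox
    w=np.array([pt(name,*q,.026)[:2] for q in pts],np.float32)*1000
                ~~^^^^^^^^^^^^^^
  File "h.py", line 8, in pt
    o,d=ray(name,u,v);return o+d*(z-o[2])/d[2]
        ~~~^^^^^^^^^^
  File "h.py", line 5, in ray
    m=ctrl.camera_model(name);K=np.array(m["intrinsics"]);T=np.array(m["cam_to_world"])
ValueError: time passes only in moves, steps and waits
```

```bash
python3 - <<'E'
s=open('h.py').read()
s=s.replace('def ray(','CM={}\ndef cm(n):\n    if n not in CM: CM[n]=ctrl.camera_model(n)\n    return CM[n]\ndef ray(',1).replace('m=ctrl.camera_model(name)','m=cm(name)')
open('h.py','w').write(s)
E
python3 -c "
from h import *
traybox()"
```

```text
top centre [ 518. -114.] size [139. 240.] ang 1.6 corners [[445.0, 4.0], [452.0, -236.0], [591.0, -232.0], [584.0, 8.0]]
side centre [ 566. -105.] size [263.  83.] ang 80.8 corners [[504.0, -228.0], [586.0, -241.0], [627.0, 18.0], [546.0, 31.0]]
```

move_arm(plan=[{"x": -0.001,"y": 0.012,"z": 0.001,"yaw": 0,"fingers": 1},{"x": -0.002,"y": 0.027,"z": 0.002,"yaw": 0,"fingers": 1},{"x": -0.003,"y": 0.041,"z": 0.003,"yaw": 0,"fingers": 1},{"x": -0.003,"y": 0.05,"z": 0.003,"yaw": 0,"fingers": 1},{"x": -0.003,"y": 0.055,"z": 0.003,"yaw": 0,"fingers": 1}])

```text
time: 27.4
eef_pos: [0.5286, -0.0324, 0.0362]
tcp_rot: [0.978, 0.008, 0.205, 0.028]
contact_force: [0.5, 6.2, 3.9]
opening: 0.004
finger_force: 3.7
```

move_arm(plan=[{"x": 0,"y": 0.003,"z": 0,"yaw": 0,"fingers": 1},{"x": 0,"y": 0.005,"z": 0,"yaw": 0,"fingers": 1},{"x": 0,"y": 0.006,"z": 0,"yaw": 0,"fingers": 1}])

```text
time: 27.7
eef_pos: [0.5283, -0.0378, 0.0362]
tcp_rot: [0.978, 0.008, 0.204, 0.027]
contact_force: [2.2, 9.2, 5.7]
opening: 0.001
finger_force: 5.3
```

```bash
python3 -c "
from h import *
st();traybox()"
```

```text
t 27.7 p [ 0.5283 -0.0378  0.0362] q [-0.293  0.113  2.279  0.202  0.345  1.085] 
x [0.916 0.027 0.4  ] y [ 0.004 -0.998  0.057] z [ 0.4   -0.05  -0.915] lean deg 23.8 az -7.1 F [2.2 9.2 5.7] op 0.001 ff 5.3
top centre [ 502. -145.] size [162. 273.] ang 1.0 corners [[419.0, -10.0], [424.0, -283.0], [585.0, -280.0], [581.0, -7.0]]
side centre [ 561. -146.] size [230.  55.] ang 86.6 corners [[527.0, -259.0], [582.0, -262.0], [596.0, -33.0], [540.0, -29.0]]
```

move_arm(plan=[{"x": 0,"y": 0.003,"z": -0.001,"yaw": 0,"fingers": 1},{"x": 0,"y": 0.006,"z": -0.001,"yaw": 0,"fingers": 1},{"x": 0,"y": 0.006,"z": -0.001,"yaw": 0,"fingers": 1}])

```text
time: 28.1
eef_pos: [0.5256, -0.0396, 0.0361]
tcp_rot: [0.979, 0.008, 0.201, 0.023]
contact_force: [-0.8, 25.3, 9.9]
opening: -0.002
finger_force: 13.4
```

```bash
python3 - <<'E'
from h import *
st()
# tray edges in the top view: saturation/hue along columns (y profile) at several x, z=.026
t=ctrl.read_camera('top')[:,:,::-1];hsv=cv2.cvtColor(t,cv2.COLOR_BGR2HSV)
cv2.imwrite('pics/z.png',t)
ok=lambda x,y:(lambda u:(lambda h:10<h[0]<30 and h[1]>70)(hsv[int(round(u[1])),int(round(u[0]))]))(px('top',(x,y,.026)))
ys=np.arange(-.3,.0,.002)
for x in(.48,.51,.54,.57):
    print(x,'y:',''.join('#' if ok(x,y) else '.' for y in ys))
xs=np.arange(.42,.64,.002)
for y in(-.1,-.15,-.2,-.25):print(y,'x:',''.join('#' if ok(x,y) else '.' for x in xs))
E
```

```text
t 28.1 p [ 0.5256 -0.0396  0.0361] q [-0.302  0.11   2.281  0.221  0.358  1.061] 
x [0.919 0.025 0.393] y [ 0.006 -0.999  0.048] z [ 0.394 -0.042 -0.918] lean deg 23.3 az -6.1 F [-0.8 25.3  9.9] op -0.002 ff 13.4
0.48 y: ..###############################...........##################################################################............####........................
0.51 y: ...######################################################.........#####..........############...................###...................................
0.54 y: #..##########################################################################################################################.........................
0.57 y: ##.##########################################################################################################################.........................
-0.1 x: ......##..#...#####################..............###############################...............................
-0.15 x: ............############################.........################################..............................
-0.2 x: ............######################################################################.............................
-0.25 x: .............##...........###########################....#########################.............................
```

The tray is home: 25 N against the bar, about 12 mm off centre, and square within about 1°. I back off and lift, and locate the gun from the first pictures by their dark profile.

move_arm(plan=[{"x": 0,"y": -0.01,"z": -0.001,"yaw": 0,"fingers": 1},{"x": 0,"y": -0.03,"z": -0.004,"yaw": 0,"fingers": 1},{"x": 0.02,"y": -0.04,"z": -0.045,"yaw": 0,"fingers": 1},{"x": 0.04,"y": -0.04,"z": -0.09,"yaw": 0,"fingers": 1},{"x": 0.06,"y": -0.04,"z": -0.135,"yaw": 0,"fingers": 1}])

```text
time: 28.65
eef_pos: [0.527, 0.0047, 0.1823]
tcp_rot: [0.979, 0.008, 0.202, 0.028]
contact_force: [0.9, -0.8, -0.2]
opening: 0.001
finger_force: 0.0
```

```bash
python3 - <<'E'
from h import *
t=cv2.imread('pics/t0.png');g=cv2.cvtColor(t,cv2.COLOR_BGR2GRAY)
print('u   ',*range(470,524,2))
for v in range(228,252,2):print(v,g[v,470:524:2])
for u,v,z in((482,240,.128),(492,240,.208),(512,238,.215),(513,238,.215),(502,238,.215)):print(u,v,z,(pt('top',u,v,z)*1000).round())
s=cv2.imread('pics/s0.png');g=cv2.cvtColor(s,cv2.COLOR_BGR2GRAY)
for z in(.13,.185,.208,.215):print(z,[px('side',(.525,y,z)).round() for y in(-.33,-.36,-.39)])
print('cols',*range(346,372,2))
for v in range(96,160,2):print(v,g[v,346:372:2])
E
```

```text
u    470 472 474 476 478 480 482 484 486 488 490 492 494 496 498 500 502 504 506 508 510 512 514 516 518 520 522
228 [50 50 49 36 33 34 33 34 34 33 34 33 32 33 44 75 77 78 79 79 80 80 80 80
 78 78 79]
230 [50 52 49 42 35 35 34 34 34 36 33 33 33 33 41 74 77 75 73 69 72 79 79 78
 78 78 77]
232 [50 52 51 49 45 33 34 33 35 35 34 34 33 32 34 57 44 34 31 26 33 67 80 78
 79 78 79]
234 [49 51 53 54 51 47 45 48 49 40 34 31 26 21 22 21 20 20 23 25 24 50 75 79
 78 78 79]
236 [68 70 70 69 67 71 61 55 41 31 22 25 22 21 20 20 21 21 24 24 25 49 80 82
 79 79 79]
238 [ 91  79  78  75  75  69  33  19  21  21  19  24  20  21  18  20  19  21
  24  24  28  57 101  92  78  80  80]
240 [124 121 102  81  78  72  34  21  20  22  23  25  21  20  21  19  20  20
  24  26  25  56 100  91  78  79  79]
242 [125 124 123 105  99  75  46  43  57  70  57  51  19  21  20  19  20  23
  27  33  39  68  82  80  79  79  79]
244 [109 108 107  71  67  93 113 111 115 108  95  66  39  25  23  32  49  55
  73  78  76  80  79  78  79  80  79]
246 [76 73 71 59 58 61 58 53 58 58 54 49 45 39 32 55 78 77 77 80 80 81 79 78
 79 81 80]
[... 1693 characters left out ...]
172]
136 [109 110 105  60  38  46  61  90 107 109 118 163 171]
138 [111 111 104  59  42  76 129 106 108 109 111 122 126]
140 [110 111 102  74  54  99 128  91 105 109 110 109 110]
142 [110 106 100 100 105 103 100  86 107 110 111 110 109]
144 [110 105 104 130 155 107  90  83 109 112 112 109 110]
146 [108 103 113 153 161 125  74  90 110 111 110 109 111]
148 [109 107 135 155 151 115  70 102 109 110 110 110 110]
150 [108 104 103 105 119 102  92 108 110 109 111 110 111]
152 [ 79  98 108  97 100  88 105 108 110 108 112 110 112]
154 [ 60  91 137 110  94  79  79  87  96 103 106 109 112]
156 [ 57 100 140  96  85  75  61  57  59  71  81  87 101]
158 [ 63 117 126  92  83  73  62  64  74  78  79  79  79]
```

```bash
python3 -c "
from h import *
go((.527,-.06,.285),(.527,-.386,.285),(.527,-.386,.185))"
```

```text
t 28.65 p [0.527  0.0047 0.1823] q [-0.196 -0.167  2.22   0.044  0.679  1.329] 
x [0.918 0.028 0.396] y [ 0.005 -0.998  0.058] z [ 0.397 -0.051 -0.917] lean deg 23.6 az -7.3 F [ 0.9 -0.8 -0.2] op 0.001 ff 0.0
to (0.527, -0.06, 0.285) d [ 0.039  0.071 -0.091] len 0.121
to (0.527, -0.386, 0.285) d [ 0.03   0.396 -0.074] len 0.404
to (0.527, -0.386, 0.185) d [-0.01   0.39   0.017] len 0.391
```

move_arm(plan=[{"x": 0.015,"y": 0.02,"z": -0.035,"yaw": 0,"fingers": 0},{"x": 0.03,"y": 0.045,"z": -0.07,"yaw": 0,"fingers": 0},{"x": 0.039,"y": 0.071,"z": -0.091,"yaw": 0,"fingers": 0},{"x": 0.038,"y": 0.115,"z": -0.089,"yaw": 0,"fingers": 0},{"x": 0.037,"y": 0.16,"z": -0.087,"yaw": 0,"fingers": 0}])

```text
time: 29.15
eef_pos: [0.528, -0.1514, 0.287]
tcp_rot: [0.978, 0.009, 0.205, 0.029]
contact_force: [1.0, -0.2, 0.4]
opening: 0.849
finger_force: 0.0
```

move_arm(plan=[{"x": -0.001,"y": 0.045,"z": 0.002,"yaw": 0,"fingers": 0},{"x": -0.002,"y": 0.09,"z": 0.005,"yaw": 0,"fingers": 0},{"x": -0.004,"y": 0.135,"z": 0.007,"yaw": 0,"fingers": 0},{"x": -0.005,"y": 0.18,"z": 0.009,"yaw": 0,"fingers": 0},{"x": -0.006,"y": 0.22,"z": 0.011,"yaw": 0,"fingers": 0}])

```text
time: 29.65
eef_pos: [0.527, -0.373, 0.2847]
tcp_rot: [0.979, 0.007, 0.203, 0.028]
contact_force: [1.2, -0.2, 0.7]
opening: 0.998
finger_force: 0.0
```

move_arm(plan=[{"x": -0.0,"y": 0.016,"z": 0.0,"yaw": 0,"fingers": 0},{"x": -0.0,"y": 0.016,"z": 0.0,"yaw": 0,"fingers": 0}])

```text
time: 29.85
eef_pos: [0.5271, -0.3885, 0.2853]
tcp_rot: [0.979, 0.007, 0.203, 0.028]
contact_force: [0.5, 0.5, -0.3]
opening: 1.003
finger_force: 0.0
```

```bash
python3 -c "
from h import *
go((.527,-.386,.235),(.527,-.386,.185))
chips()" | grep -v "blob area [5-9][0-9][0-9]"
```

```text
t 29.85 p [ 0.5271 -0.3885  0.2853] q [-0.889  0.057  1.809  0.335  0.996  0.525] 
x [0.918 0.024 0.396] y [ 0.002 -0.998  0.057] z [ 0.397 -0.052 -0.916] lean deg 23.6 az -7.4 F [ 0.5  0.5 -0.3] op 1.003 ff 0.0
to (0.527, -0.386, 0.235) d [-0.02  -0.005  0.046] len 0.05
to (0.527, -0.386, 0.185) d [-0.04  -0.008  0.092] len 0.1
blob area 2817 px [320. 269.] tray xy mm [ 2. 23.]
blob area 8 px [333. 231.] tray xy mm [ -10. -114.]
```

move_arm(plan=[{"x": -0.01,"y": -0.002,"z": 0.023,"yaw": 0,"fingers": 0},{"x": -0.02,"y": -0.004,"z": 0.046,"yaw": 0,"fingers": 0},{"x": -0.03,"y": -0.006,"z": 0.069,"yaw": 0,"fingers": 0},{"x": -0.04,"y": -0.008,"z": 0.092,"yaw": 0,"fingers": 0},{"x": -0.04,"y": -0.008,"z": 0.092,"yaw": 0,"fingers": 0}])

```text
time: 30.4
eef_pos: [0.5259, -0.3801, 0.1801]
tcp_rot: [0.979, 0.008, 0.2, 0.024]
contact_force: [-0.0, -0.2, -0.3]
opening: 1.002
finger_force: 0.0
```

move_arm(plan=[{"x": 0,"y": 0,"z": 0,"yaw": 0,"fingers": 0.2},{"x": 0,"y": 0,"z": 0,"yaw": 0,"fingers": 0.4},{"x": 0,"y": 0,"z": 0,"yaw": 0,"fingers": 0.5},{"x": 0,"y": 0,"z": 0,"yaw": 0,"fingers": 0.5}], force=30)

```text
time: 30.8
eef_pos: [0.528, -0.3827, 0.1878]
tcp_rot: [0.979, 0.009, 0.204, 0.025]
contact_force: [-3.1, 8.2, 6.4]
opening: 0.499
finger_force: 4.7
```

move_arm(plan=[{"x": 0,"y": 0,"z": 0,"yaw": 0,"fingers": 1},{"x": 0,"y": 0,"z": 0,"yaw": 0,"fingers": 1},{"x": 0,"y": 0,"z": 0,"yaw": 0,"fingers": 1},{"x": 0,"y": 0,"z": 0,"yaw": 0,"fingers": 1},{"x": 0,"y": 0,"z": 0,"yaw": 0,"fingers": 1}])

```text
time: 31.3
eef_pos: [0.5279, -0.3834, 0.1881]
tcp_rot: [0.979, 0.008, 0.204, 0.025]
contact_force: [-3.4, 5.1, 5.9]
opening: 0.461
finger_force: 29.4
```

move_arm(plan=[{"x": 0,"y": 0,"z": 0,"yaw": 0,"fingers": 1},{"x": 0,"y": 0,"z": 0,"yaw": 0,"fingers": 1},{"x": 0,"y": 0,"z": 0,"yaw": 0,"fingers": 1},{"x": 0,"y": 0,"z": 0,"yaw": 0,"fingers": 1}])

```text
time: 31.7
eef_pos: [0.5279, -0.3833, 0.1881]
tcp_rot: [0.979, 0.008, 0.204, 0.025]
contact_force: [-3.8, 4.2, 6.5]
opening: 0.465
finger_force: 29.4
```

Both pads press with 29 N at a 39 mm gap, so the trigger is at its stop, and it has been held about 0.8 s. I let go and lift out.

move_arm(plan=[{"x": 0,"y": 0,"z": 0,"yaw": 0,"fingers": 0.3},{"x": 0,"y": 0,"z": 0,"yaw": 0,"fingers": 0},{"x": 0,"y": 0,"z": 0,"yaw": 0,"fingers": 0},{"x": 0,"y": 0,"z": 0,"yaw": 0,"fingers": 0},{"x": 0,"y": 0,"z": 0,"yaw": 0,"fingers": 0}])

```text
time: 32.2
eef_pos: [0.5274, -0.3854, 0.1859]
tcp_rot: [0.979, 0.008, 0.203, 0.028]
contact_force: [-0.2, 0.3, -0.9]
opening: 0.998
finger_force: 0.0
```

move_arm(plan=[{"x": 0.01,"y": 0.002,"z": -0.023,"yaw": 0,"fingers": 0},{"x": 0.02,"y": 0.004,"z": -0.046,"yaw": 0,"fingers": 0},{"x": 0.036,"y": 0.006,"z": -0.083,"yaw": 0,"fingers": 0},{"x": 0.052,"y": 0.008,"z": -0.12,"yaw": 0,"fingers": 0},{"x": 0.06,"y": 0.01,"z": -0.14,"yaw": 0,"fingers": 0}])

```text
time: 32.7
eef_pos: [0.5274, -0.3872, 0.3431]
tcp_rot: [0.978, 0.008, 0.205, 0.03]
contact_force: [0.3, -0.5, 0.6]
opening: 0.998
finger_force: 0.0
```

move_arm(plan=[{"x": 0,"y": 0,"z": 0,"yaw": 0,"fingers": 0},{"x": 0,"y": 0,"z": 0,"yaw": 0,"fingers": 0},{"x": 0,"y": 0,"z": 0,"yaw": 0,"fingers": 0}])

```text
time: 33.0
eef_pos: [0.526, -0.3855, 0.3349]
tcp_rot: [0.979, 0.007, 0.202, 0.026]
contact_force: [0.1, -0.0, -0.1]
opening: 1.001
finger_force: 0.0
```

```bash
python3 - <<'E'
from h import *
st()
t=ctrl.read_camera('side')[:,:,::-1];hsv=cv2.cvtColor(t,cv2.COLOR_BGR2HSV)
mk=((hsv[...,0]>10)&(hsv[...,0]<30)&(hsv[...,1]>70)).astype(np.uint8)
ok=lambda x,y:(lambda u:mk[int(round(u[1])),int(round(u[0]))])(px('side',(x,y,.026)))
ys=np.arange(-.31,-.02,.002)
for x in(.46,.48,.51,.54,.57):print(x,'y:',''.join('#' if ok(x,y) else '.' for y in ys))
xs=np.arange(.42,.64,.002)
for y in(-.06,-.15,-.25,-.28):print(y,'x:',''.join('#' if ok(x,y) else '.' for x in xs))
# chips in tray at new place
d=((hsv[...,1]<70)&(hsv[...,2]>75)).astype(np.uint8);pm=np.zeros_like(d)
q=np.array([px('side',(x,y,.012)) for x,y in((.452,-.285),(.576,-.285),(.576,-.058),(.452,-.058))]).round().astype(int);cv2.fillPoly(pm,[q],1)
n,l,s,c=cv2.connectedComponentsWithStats(d&pm)
for i in range(1,n):
    if s[i,4]>6:print(s[i,4],(pt('side',*c[i],.012)*1000).round()[:2]-[514,-171])
E
```

```text
t 33.0 p [ 0.526  -0.3855  0.3349] q [-0.888  0.019  1.757  0.318  1.084  0.559] 
x [0.919 0.025 0.394] y [ 0.004 -0.999  0.054] z [ 0.395 -0.048 -0.917] lean deg 23.5 az -7.0 F [ 0.1 -0.  -0.1] op 1.001 ff 0.0
0.46 y: .........#########.............................#############################################################################################.....
0.48 y: .........##########..#######################..........######################################################################################.....
0.51 y: ...#...##########################################################...........................##########..................###################......
0.54 y: .........###################################################################################################################################.....
0.57 y: ........#####################################################################################################################################....
-0.06 x: ............#####################################################################..............................
-0.15 x: ............###############################........###############################.............................
-0.25 x: .............######.........#####################################################..............................
-0.28 x: ..............###########..#############################################################.......................
81 [-48. -90.]
29 [-29. -56.]
77 [1. 5.]
131 [ 4. 70.]
```

```bash
python3 -c "
from plant import ctrl
print(ctrl.sign_off())"
```

```text
the job is handed in; nothing more can be done
None
```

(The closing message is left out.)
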